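Finish the stack of tapered weight bars

ROBOT

A 6-joint arm with a two-finger parallel gripper is mounted at the origin on a cart in front of the work surface, level with it; the furniture and walls round the work are solid. World frame = base frame: x ahead of the robot, y to its left, z up, the work surface at z = 0. Lengths are in mm, angles in degrees, forces in N, time in s.
With the tool pointing down it reaches from about 300 to 850 mm from the base axis. Payload 4.2 kg.
Tool frame: the origin (TCP) lies at the very end of the fingers, on their centre line; the grasp point (between the pads) lies 19 mm behind it; z points along the fingers, y is the direction in which the jaws open and shut (so a half turn about z gives the same grasp; the last joint's range is limited). The gripper opens to 91 mm and grips with 3 to 60 N. Pads are 32 mm wide; open, the fingers measure 118 mm over their backs; the gripper's body (76 mm by 178 mm) begins 60 mm behind the grasp point.
Start: joints at [67.494, 18.312, 89.639, -0, 72.044, -1.146], TCP at [209.434, 535.523, 179.976] pointing down, gripper open.
Joint ranges: [-177.97, 177.97], [-48.28, 115.42], [12.27, 149.76], [-77.06, 257.06], [2.81, 150.46], [-146.56, 146.56]. Speed limits (degrees/s): [147.25, 147.25, 180, 180, 180, 180].

INTERFACE

Orientations are given as [roll, pitch, yaw] about the fixed x, y, z axes, in that order (R = Rz(yaw) Ry(pitch) Rx(roll)).
In Python, from workcell import telemetry, grab_frame, job gives the robot as it stands.
- The arm moves only by the tool drive_tool, never from a script. Its argument "moves" is a list of rows, each an object of numbers: "claw": the closure, from -1 (fully open) to 1 (shut); "dx", "dy", "dz": the shift along the tool's x, y, z in units of 20 mm (1.0 is 20 mm); "yaw": the turn about the tool's z in units of 0.15 rad (1.0 is 0.15 rad). In form: [{"claw": .., "dx": .., "dy": .., "dz": .., "yaw": ..}, ...]. A call has 1 to 5 rows; each row shifts and turns the pose as measured when the row begins, along the tool's axes as they then stand; what a row does not reach is not made up. A row lasts 1/8 s, in which the tool goes at most 62.5 mm and 10.7 degrees, less where a joint would pass 70% of its speed; a pose out of reach is approached as far as the arm can. A call with a number of a shift or a turn outside -1 to 1 is refused whole. A call with a gripper value outside its range is refused whole. The fingers move at their own pace and stop on an object; "grip_force" is the grip in N (left out, the last holds). Time passes only in rows, so rows that do not move let the fingers close. It gives the time, the measured TCP pose, the force and the opening at its end, in the units of the state.
- telemetry.state(): the state, without advancing time (a new reading comes with each control period).
- grab_frame(name): name is "side" or "top" or "wrist"; returns a dict with "color" (400x640x3 uint8, blue, green, red), "vertical_fov" (degrees; the focal length in pixels is half the picture's height over the tangent of half this angle, whatever the lens; pixels are square), "cx", "cy" (the principal point, pixels), "pose" (4x4, takes a point from camera to world coordinates). Camera axes: x right, y down, z forward; pixel columns grow to the right and rows downward; lengths in mm; the calibration is good to about 2 mm. A picture is of the moment at which its call begins. There is no depth.
- job.job_done(): hands the job in, once; it reports no verdict.
The state is a dict: "time_s": time; "qpos": joint angles; "qvel": joint speeds; "effort": joint torques, N m; "ee_pos": TCP position; "ee_rot": TCP orientation; "force": force on the tool from outside, world axes, zero at the start; "torque": the same for the moment, N m; "gripper_width": finger opening in mm.
Only numpy, scipy, OpenCV 4.12 (cv2) and the standard library are available. Lean on these libraries where they do the work, as an engineer would, in place of code of your own. Each camera call takes 0.05 s, during which the arm holds its last target.

TASK

Finish the stack of tapered press weights on the plywood board. Take the full-length loose bar that lies broad face up and lower it, as it lies, into the gap between the two bars bolted to the board, in line with them, so that the three tops make one flat layer; then lay the other full-length loose bar, broad face down as it lies, crosswise over the middle of that layer, flat and square to it. Leave the short bar where it is.

Things in the scene. Friction and masses are not known exactly. Their poses are not given: they have to be found in the camera images.
- bar_up_mid (a point): Loose dull grey cast bar 170 mm long, 40 mm high, 0.5 to 0.85 kg, lying broad face UP: tapered ends, 76 mm broad on top, 54 mm below. Its middle is a straight-sided waist 28 mm thick, 56 mm long and full height; fingers go into the notches beside it and grip the 28 mm. Point: middle of the waist, 20 mm above the underside; x along the bar, y across the waist, z up.
- bar_down_mid (a point): Loose bar of the same kind, size and weight (170 mm long, 40 mm high, waist 28 mm thick and 56 mm long to grip), lying broad face DOWN: ends 54 mm wide on top, 76 mm below. Point: middle of the waist, 20 mm above the underside; x along the bar, y across the waist, z up.
- gap_mid (a point): On a fixed plywood board (200x244x18 mm), 20 mm above its top: where the middle of the bar in the gap belongs. Two like bars, broad face down, are bolted along x with middles at y +74 and -74 mm; gap 72 mm wide at the board, 94 mm at their tops, 120 mm between waists. Layer top is 20 mm above this point, the crosswise bar's middle belongs 40 mm above it. x along bolted bars, z up.
- short_bar_mid (a point): Loose short bar of the same section and waist, only 110 mm long, 0.4 kg, lying broad face up; to be left alone. Point: middle of the waist, 20 mm above the underside; x along the bar, y across the waist, z up.

How it is judged (in metres and radians):
On the way:
1. the bar that lay broad face up lies in the gap, level with the bolted bars (x of bar_up_mid in the frame of gap_mid between -0.02 and 0.02 m and y of bar_up_mid in the frame of gap_mid between -0.015 and 0.015 m and z of bar_up_mid in the frame of gap_mid between -0.005 and 0.005 m and angle between the x axis of bar_up_mid and the x axis of gap_mid, either way round below 0.175 rad and angle between bar_up_mid's own z axis and vertical below 0.07 rad), for 0.2 s.
At the end, for the whole second after the job is handed in: The bar that lay broad face up lies in the gap (within 20 mm along, 15 mm across, 10 degrees), the other full-length bar crosswise over its middle (within 20 mm each way, 10 degrees); both within 5 mm of full depth, level within 4 degrees and at rest (all of step 1 and x of bar_down_mid in the frame of gap_mid between -0.02 and 0.02 m and y of bar_down_mid in the frame of gap_mid between -0.02 and 0.02 m and z of bar_down_mid in the frame of gap_mid between 0.035 and 0.045 m and angle between the x axis of bar_down_mid and the y axis of gap_mid, either way round below 0.175 rad and angle between bar_down_mid's own z axis and vertical below 0.07 rad and linear speed of each of bar_up, bar_down below 0.02 m/s); the robot touches nothing.
It fails at once if the short bar is moved by more than 30 mm (distance of short_bar_mid from where it was at the start of the episode above 0.03 m).
It also fails if it takes over 64 s, if anything falls off the work surface, if the arm or the gripper's body presses on something with over 40 N, if the wrist force passes 120 N, or if a joint passes its speed limit or range.

## Working session

There is one attempt and no reset: what is moved stays moved. The work goes in short steps, Python scripts to look and compute and a tool call to move; the robot and the scene stay as the last step left them, time stands still between calls to the robot, and variables do not carry over. Pictures are saved under pics/ and viewed, and the job is handed in when it is done.

Besides the shell and the picture viewer there is one more tool, called after "Emit:" in YAML: its name, and indented under it one key for each argument. drive_tool: Moves the arm, as the interface text tells. Its arguments: {"type":"object","properties":{"moves":{"type":"array"},"grip_force":{"type":"number"}},"required":["moves"]}

```bash
mkdir -p pics; ls
python3 - <<'E'
from workcell import telemetry, grab_frame
import cv2,numpy as np
print(telemetry.state())
for n in ["side","top","wrist"]:
    f=grab_frame(n); cv2.imwrite(f"pics/{n}0.png",f["color"]); print(n,f["vertical_fov"],f["cx"],f["cy"],np.round(f["pose"],3).tolist(), [k for k in f])
E
```

```text
pics
{'time_s': 0.0, 'qpos': array([ 6.74943507e+01,  1.83507173e+01,  8.97056950e+01, -1.97841331e-04,
        7.20434640e+01, -1.14497387e+00]), 'qvel': array([ 0.05988324, -0.07726686,  0.04653723, -0.03876634, -0.0320984 ,
        0.03806113]), 'effort': array([-7.91080583e-05, -4.12479651e+01, -2.31975335e+01,  7.26001686e-02,
        4.55787464e-02, -1.64054909e-04]), 'ee_pos': array([209.21442388, 534.98809906, 179.13440888]), 'ee_rot': array([-1.79900140e+02, -1.80768998e-03,  1.58639384e+02]), 'force': array([-0.00405143, -0.14500286,  0.32867692]), 'torque': array([ 0.04180851, -0.00774028, -0.00552784]), 'gripper_width': 91.178869981232}
side 51.44345596761129 317.38486968977185 200.7473135121023 [[0.89, -0.22, 0.4, 219.458], [-0.455, -0.381, 0.805, -523.21], [-0.024, -0.898, -0.439, 423.426], [0.0, 0.0, 0.0, 1.0]] ['color', 'vertical_fov', 'cx', 'cy', 'pose']
top 54.63703388826143 322.5027891180192 196.98154890115637 [[-0.012, -0.987, 0.163, 443.4], [-1.0, 0.009, -0.019, 195.745], [0.017, -0.163, -0.986, 910.206], [0.0, 0.0, 0.0, 1.0]] ['color', 'vertical_fov', 'cx', 'cy', 'pose']
wrist 58.2788563188431 315.3358012929542 191.22335750784205 [[0.364, 0.905, 0.221, 146.631], [0.931, -0.354, -0.087, 559.699], [-0.001, 0.238, -0.971, 382.626], [0.0, 0.0, 0.0, 1.0]] ['color', 'vertical_fov', 'cx', 'cy', 'pose']
```

View pics/top0.png

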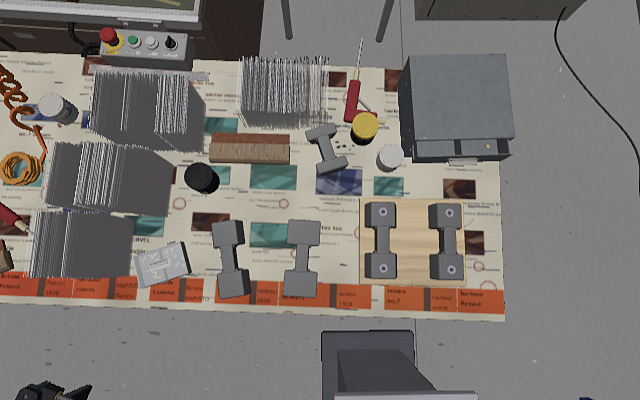

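View pics/side0.png

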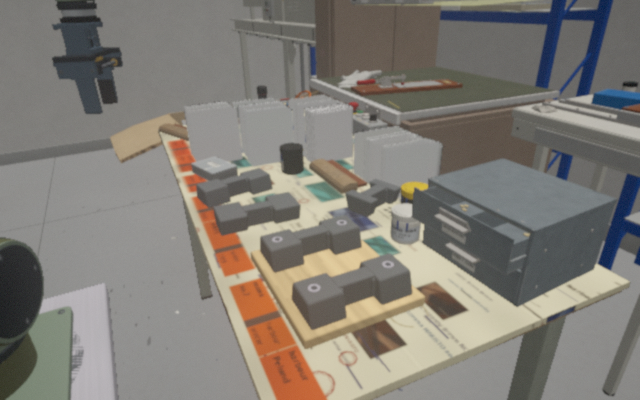

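View pics/wrist0.png

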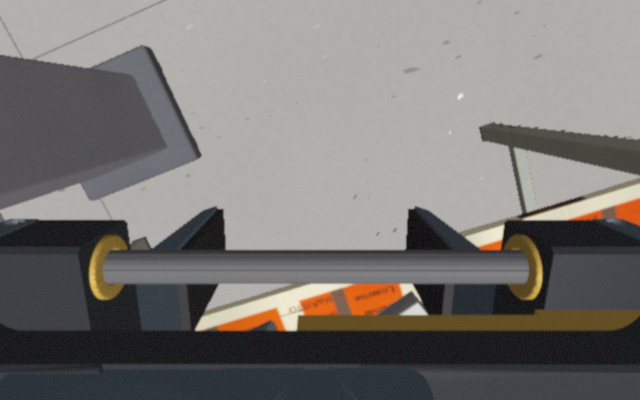

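Run:
```python
import cv2,numpy as np
t=cv2.imread("pics/top0.png"); s=cv2.imread("pics/side0.png")
a=cv2.resize(t[190:310,195:480],None,fx=2.8,fy=2.8,interpolation=cv2.INTER_CUBIC)
cv2.imwrite("pics/topz.png",a)
cv2.imwrite("pics/sidez.png",cv2.resize(s[150:350,180:450],None,fx=2.9,fy=2.9,interpolation=cv2.INTER_CUBIC))
```

```text
(no output)
```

View pics/topz.png

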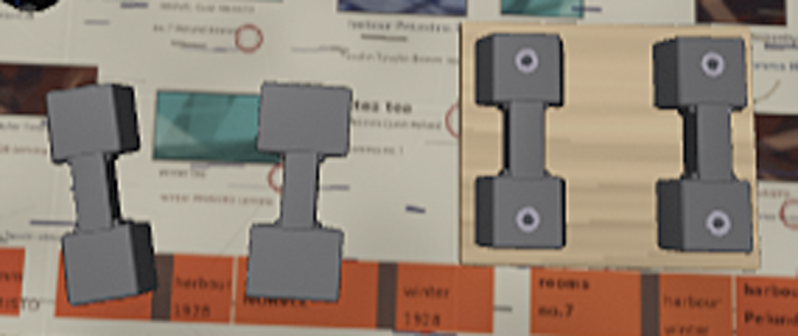

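View pics/sidez.png

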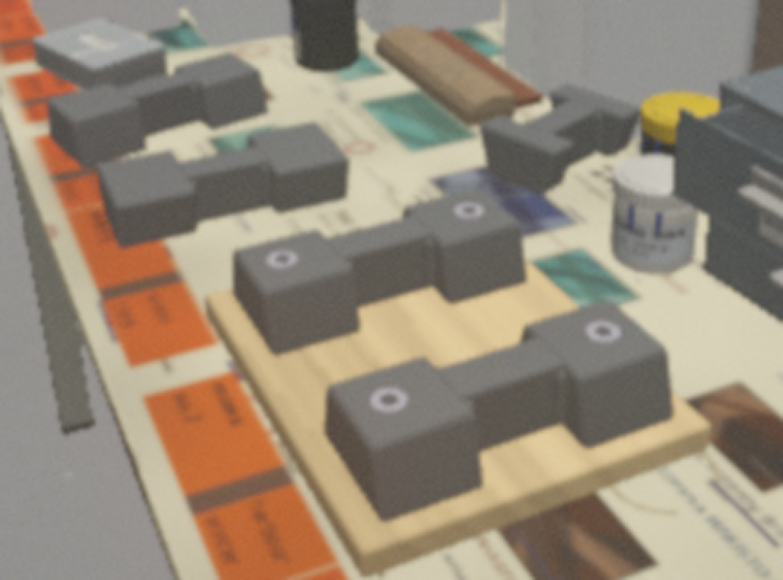

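```bash
cat > h.py <<'E'
import numpy as np,cv2
def ray(f,px,z):
    fl=200/np.tan(np.radians(f["vertical_fov"]/2)); P=f["pose"]
    px=np.atleast_2d(np.asarray(px,float))
    d=np.c_[(px[:,0]-f["cx"])/fl,(px[:,1]-f["cy"])/fl,np.ones(len(px))]@P[:3,:3].T
    o=P[:3,3]; return o+d*((z-o[2])/d[:,2])[:,None]
def proj(f,X):
    fl=200/np.tan(np.radians(f["vertical_fov"]/2)); P=f["pose"]
    c=(np.atleast_2d(X)-P[:3,3])@P[:3,:3]
    return np.c_[f["cx"]+fl*c[:,0]/c[:,2],f["cy"]+fl*c[:,1]/c[:,2]]
E
python3 - <<'E'
from h import *
from workcell import grab_frame
f=grab_frame("top"); c=f["color"]; hsv=cv2.cvtColor(c,cv2.COLOR_BGR2HSV)
for p in [(232,258),(303,258),(380,240),(445,240),(228,235),(242,285),(240,262),(380,212)]: print(p,c[p[1],p[0]],hsv[p[1],p[0]])
g=((hsv[...,1]<40)&(hsv[...,2]>85)&(hsv[...,2]<150)).astype(np.uint8)
cv2.imwrite("pics/m.png",cv2.resize(g[110:310,200:480]*255,None,fx=2.8,fy=2.8,interpolation=0))
n,l,s,cen=cv2.connectedComponentsWithStats(g)
for i in range(1,n):
    if s[i,4]>250 and 200<cen[i][0]<480 and cen[i][1]>120:
        cs,_=cv2.findContours((l==i).astype(np.uint8),0,1)
        for zz in (40,58):
            w=ray(f,cs[0][:,0,:],zz)[:,:2].astype(np.float32)
            r=cv2.minAreaRect(w); print(i,s[i],np.round(cen[i],1),zz,np.round(r[0],1),np.round(r[1],1),round(r[2],2))
b=((hsv[...,0]>12)&(hsv[...,0]<25)&(hsv[...,1]>60)&(hsv[...,2]>150)).astype(np.uint8)
n,l,s,cen=cv2.connectedComponentsWithStats(b)
for i in range(1,n):
    if s[i,4]>1000:
        cs,_=cv2.findContours((l==i).astype(np.uint8),0,1)
        w=ray(f,max(cs,key=len)[:,0,:],18)[:,:2].astype(np.float32);r=cv2.minAreaRect(w);print("board",s[i],r)
E
```

```text
(232, 258) [124 122 123] [135   4 124]
(303, 258) [114 112 113] [135   4 114]
(380, 240) [112 110 111] [135   5 112]
(445, 240) [113 110 111] [130   7 113]
(228, 235) [116 114 114] [120   4 116]
(242, 285) [102 100 101] [135   5 102]
(240, 262) [170 185 189] [ 24  26 189]
(380, 212) [177 164 168] [129  19 177]
5 [     0      0    640    400 104871] [407.  236.6] 40 [622.2 154.7] [1431.8  930.3] 89.0
5 [     0      0    640    400 104871] [407.  236.6] 58 [618.5 155.5] [1402.1  911. ] 89.0
249 [257 117  42  13 261] [280.2 124.7] 40 [763.9 282.4] [96.2 29.5] 89.71
249 [257 117  42  13 261] [280.2 124.7] 58 [757.3 280.6] [94.2 28.9] 89.71
310 [456 139  42  17 565] [478.4 147.2] 40 [ 702.1 -182.5] [38.3 98.6] 2.45
310 [456 139  42  17 565] [478.4 147.2] 58 [ 696.7 -174.6] [37.5 96.5] 2.45
550 [ 371  202   25   77 1406] [382.5 239.9] 40 [489.3  44.6] [ 53.3 170.8] 88.15
550 [ 371  202   25   77 1406] [382.5 239.9] 58 [488.4  47.7] [ 52.2 167.3] 88.15
551 [ 437  203   27   77 1376] [449.5 241. ] 40 [ 485.7 -106.3] [ 54.5 169.6] 88.22
551 [ 437  203   27   77 1376] [449.5 241. ] 58 [ 484.8 -100. ] [ 53.4 166.1] 88.22
615 [ 206  219   38   80 1545] [226.8 258.9] 40 [451.  402.2] [167.2  75.1] 7.77
615 [ 206  219   38   80 1545] [226.8 258.9] 58 [450.8 397.9] [163.7  73.5] 7.77
616 [ 251  219   70   79 1957] [300.7 257.2] 40 [455.3 267.8] [155.7 168.9] 85.81
616 [ 251  219   70   79 1957] [300.7 257.2] 58 [455.1 266.3] [152.5 165.4] 85.81
board [ 360  198  106   89 4695] ((485.7181091308594, -26.803077697753906), (241.10227966308594, 200.40692138671875), 88.53843688964844)
```

View pics/m.png

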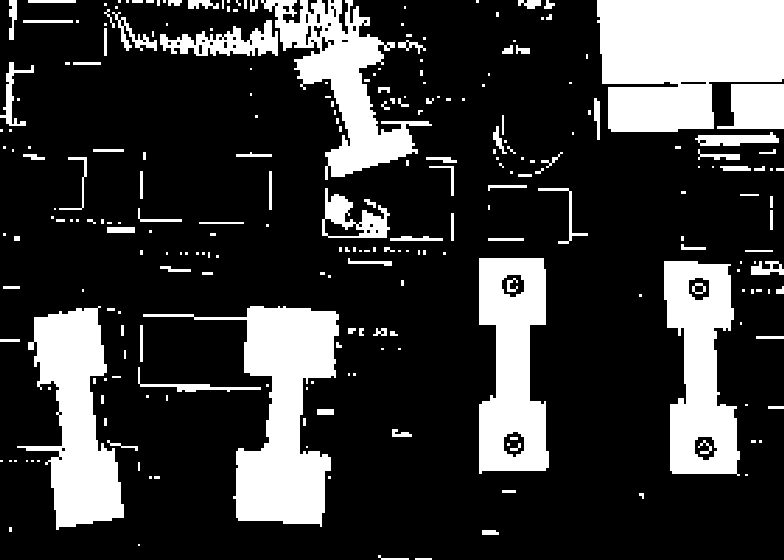

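Run:
```python
from h import *
from workcell import grab_frame
f=grab_frame("top"); c=f["color"]; hsv=cv2.cvtColor(c,cv2.COLOR_BGR2HSV)
g=((hsv[...,1]<40)&(hsv[...,2]>85)&(hsv[...,2]<150)).astype(np.uint8)
g=cv2.morphologyEx(g,cv2.MORPH_OPEN,np.ones((5,5),np.uint8))
n,l,s,cen=cv2.connectedComponentsWithStats(g)
for i in range(1,n):
    if s[i,4]>250 and 200<cen[i][0]<350 and cen[i][1]>120:
        cs,_=cv2.findContours((l==i).astype(np.uint8),0,1)
        w=ray(f,cs[0][:,0,:],40)[:,:2].astype(np.float32)
        r=cv2.minAreaRect(w); 
        ys,xs=np.nonzero(l==i); W=ray(f,np.c_[xs,ys],40)[:,:2]
        m=W.mean(0); e=np.linalg.eigh(np.cov(W.T))[1][:,1]
        print(s[i],np.round(r[0],1),np.round(r[1],1),round(r[2],2),"mean",m.round(1),"yaw",np.degrees(np.arctan2(e[1],e[0])))
```

```text
[307 123  40  50 873] [706.3 169.8] [110.9  72. ] 17.26 mean [704.4 169. ] yaw -164.0877521865462
[ 284  219   36   78 1889] [452.  226.9] [ 73.4 167.4] 86.05 mean [451.  227.6] yaw 176.18443269899805
[ 212  220   32   78 1470] [451.9 391.4] [166.   52.2] 8.45 mean [450.4 391.2] yaw -171.60549075252808
```

Emit:
drive_tool:
  moves:
    - {"claw":-1,"dx":0,"dy":-0.5,"dz":0,"yaw":-1}
    - {"claw":-1,"dx":-0.5,"dy":-1,"dz":0,"yaw":-1}
    - {"claw":-1,"dx":-1,"dy":-1,"dz":0,"yaw":0}
    - {"claw":-1,"dx":-1,"dy":-1,"dz":0,"yaw":0}
    - {"claw":-1,"dx":-1,"dy":-1,"dz":0,"yaw":0}
  grip_force: 40

```text
time_s: 0.88
ee_pos: [267.3, 439.0, 178.6]
ee_rot: [-179.9, -0.1, 176.6]
force: [-1.2, 0.4, -0.3]
gripper_width: 91.4
```

```bash
cat > to.py <<'E'
import sys
from h import *
from workcell import telemetry
def go(x,y,z,yaw):
    s=telemetry.state(); p=s["ee_pos"]; r=s["ee_rot"]
    d=np.array([x,y,z])-p; a=np.radians(r[2])
    dyaw=(yaw-r[2]+180)%360-180
    ax=[np.radians(r[2]),np.radians(yaw)]
    print("t",round(s["time_s"],2),"pos",p.round(1),"rot",r.round(2),"F",s["force"].round(1),"w",round(s["gripper_width"],1))
    for a in ax: print("dx %.2f dy %.2f"%((d[0]*np.cos(a)+d[1]*np.sin(a))/20,(d[0]*np.sin(a)-d[1]*np.cos(a))/20),end=" | ")
    print("dz %.2f yaw %.2f"%(-d[2]/20,-np.radians(dyaw)/.15), "roll/pitch",r[:2].round(2))
if __name__=="__main__": go(*map(float,sys.argv[1:5]))
E
python3 to.py 451.7 227.3 5 176
```

```text
t 0.88 pos [267.3 439.  178.6] rot [-1.7990e+02 -5.0000e-02  1.7663e+02] F [-1.2  0.4 -0.3] w 91.4
dx -9.83 dy -10.03 | dx -9.94 dy -9.92 | dz 8.68 yaw 0.07 roll/pitch [-1.799e+02 -5.000e-02]
```

Emit:
drive_tool:
  moves:
    - {"claw":-1,"dx":-1,"dy":-1,"dz":0.2,"yaw":0}
    - {"claw":-1,"dx":-1,"dy":-1,"dz":0.4,"yaw":0}
    - {"claw":-1,"dx":-1,"dy":-1,"dz":0.4,"yaw":0}
    - {"claw":-1,"dx":-1,"dy":-1,"dz":0.4,"yaw":0}
    - {"claw":-1,"dx":-1,"dy":-1,"dz":0.4,"yaw":0}

```text
time_s: 1.5
ee_pos: [364.3, 329.9, 142.3]
ee_rot: [-180.0, 0.0, 176.7]
force: [0.2, -0.3, -0.1]
gripper_width: 91.2
```

Emit:
drive_tool:
  moves:
    - {"claw":-1,"dx":-1,"dy":-1,"dz":0.4,"yaw":0}
    - {"claw":-1,"dx":-1,"dy":-1,"dz":0.4,"yaw":0}
    - {"claw":-1,"dx":-1,"dy":-1,"dz":0.4,"yaw":0}
    - {"claw":-1,"dx":-1,"dy":-1,"dz":0.4,"yaw":0}
    - {"claw":-1,"dx":0,"dy":0,"dz":0,"yaw":0}

```text
time_s: 2.12
ee_pos: [442.2, 241.1, 108.7]
ee_rot: [-180.0, -0.0, 176.5]
force: [-0.5, -0.5, -0.4]
gripper_width: 91.1
```

```bash
python3 to.py 451.7 227.3 5 176
```

```text
t 2.12 pos [442.2 241.1 108.7] rot [-1.7997e+02 -3.0000e-02  1.7650e+02] F [-0.5 -0.5 -0.4] w 91.1
dx -0.52 dy -0.66 | dx -0.52 dy -0.66 | dz 5.18 yaw 0.06 roll/pitch [-1.7997e+02 -3.0000e-02]
```

Emit:
drive_tool:
  moves:
    - {"claw":-1,"dx":-0.52,"dy":-0.66,"dz":0.5,"yaw":0.06}
    - {"claw":-1,"dx":0,"dy":0,"dz":0.5,"yaw":0}
    - {"claw":-1,"dx":0,"dy":0,"dz":0.5,"yaw":0}
    - {"claw":-1,"dx":0,"dy":0,"dz":0,"yaw":0}

```text
time_s: 2.62
ee_pos: [450.8, 227.8, 76.6]
ee_rot: [-180.0, -0.1, 176.0]
force: [0.3, 0.3, -0.3]
gripper_width: 91.2
```

```bash
python3 to.py 451.7 227.3 5 176
python3 - <<'E'
from workcell import grab_frame
import cv2
for n in ["side","wrist","top"]: cv2.imwrite(f"pics/{n}1.png",grab_frame(n)["color"])
E
```

```text
t 2.62 pos [450.8 227.8  76.6] rot [-1.8000e+02 -9.0000e-02  1.7604e+02] F [ 0.3  0.3 -0.3] w 91.2
dx -0.05 dy -0.02 | dx -0.05 dy -0.02 | dz 3.58 yaw 0.00 roll/pitch [-1.8e+02 -9.0e-02]
```

View pics/wrist1.png

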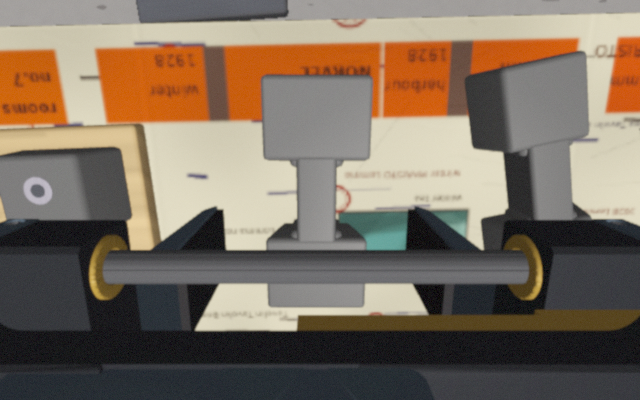

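View pics/side1.png

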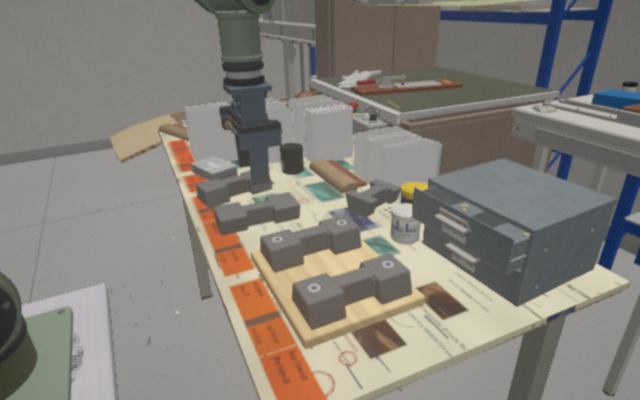

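The wrist view shows the bar centred between the fingers (waist at column 318, rows 160 to 226) and square to the jaws. I'll check this with wrist rays, then descend.

Run:
```python
from h import *
from workcell import grab_frame
f=grab_frame("wrist")
print(ray(f,[(264,78),(368,78),(266,306),(364,306),(299,160),(342,160),(318,226)],40).round(1))
```

```text
[[366.7 201.3  40. ]
 [371.3 268.   40. ]
 [529.7 185.9  40. ]
 [534.9 259.4  40. ]
 [421.2 219.5  40. ]
 [423.2 248.6  40. ]
 [469.2 229.2  40. ]]
```

Emit:
drive_tool:
  moves:
    - {"claw":-1,"dx":-0.03,"dy":-0.02,"dz":0.9,"yaw":0}
    - {"claw":-1,"dx":0,"dy":0,"dz":0.9,"yaw":0}
    - {"claw":-1,"dx":0,"dy":0,"dz":0.9,"yaw":0}
    - {"claw":-1,"dx":0,"dy":0,"dz":0.5,"yaw":0}
    - {"claw":-1,"dx":0,"dy":0,"dz":0.1,"yaw":0}

```text
time_s: 3.45
ee_pos: [455.1, 229.7, 12.9]
ee_rot: [179.7, 0.4, 176.1]
force: [-0.2, -0.5, 0.1]
gripper_width: 91.2
```

```bash
python3 to.py 451.7 227.3 6 176
```

```text
t 3.45 pos [455.1 229.7  12.9] rot [179.72   0.43 176.09] F [-0.2 -0.5  0.1] w 91.2
dx 0.16 dy -0.13 | dx 0.16 dy -0.13 | dz 0.35 yaw 0.01 roll/pitch [179.72   0.43]
```

Emit:
drive_tool:
  moves:
    - {"claw":-1,"dx":0,"dy":0,"dz":0,"yaw":0}
    - {"claw":-1,"dx":0.08,"dy":-0.06,"dz":0.3,"yaw":0}
    - {"claw":-1,"dx":0,"dy":0,"dz":0,"yaw":0}

```text
time_s: 3.82
ee_pos: [454.3, 229.1, 7.8]
ee_rot: [179.6, 0.6, 176.1]
force: [0.6, 0.0, 0.5]
gripper_width: 91.2
```

```bash
python3 to.py 451.7 227.5 6 176
```

```text
t 3.83 pos [454.3 229.1   7.8] rot [179.65   0.55 176.1 ] F [0.6 0.  0.5] w 91.2
dx 0.12 dy -0.09 | dx 0.12 dy -0.09 | dz 0.09 yaw 0.01 roll/pitch [179.65   0.55]
```

Emit:
drive_tool:
  moves:
    - {"claw":-1,"dx":0.12,"dy":-0.09,"dz":0.1,"yaw":0}
    - {"claw":1,"dx":0,"dy":0,"dz":0,"yaw":0}
    - {"claw":1,"dx":0,"dy":0,"dz":0,"yaw":0}
    - {"claw":1,"dx":0,"dy":0,"dz":0,"yaw":0}
    - {"claw":1,"dx":0,"dy":0,"dz":0,"yaw":0}
  grip_force: 45

```text
time_s: 4.45
ee_pos: [452.0, 227.5, 6.1]
ee_rot: [179.6, 0.6, 176.1]
force: [-0.3, -0.2, 0.4]
gripper_width: 54.2
```

Emit:
drive_tool:
  moves:
    - {"claw":1,"dx":0,"dy":0,"dz":0,"yaw":0}
    - {"claw":1,"dx":0,"dy":0,"dz":0,"yaw":0}
    - {"claw":1,"dx":0,"dy":0,"dz":0,"yaw":0}

```text
time_s: 4.82
ee_pos: [452.3, 227.7, 6.3]
ee_rot: [179.6, 0.6, 176.1]
force: [-0.1, -1.0, 2.5]
gripper_width: 24.4
```

```bash
python3 to.py 451.7 227.5 6 176
```

```text
t 4.83 pos [452.3 227.7   6.3] rot [179.59   0.64 176.09] F [-0.1 -1.   2.5] w 24.4
dx 0.03 dy -0.01 | dx 0.03 dy -0.01 | dz 0.02 yaw 0.01 roll/pitch [179.59   0.64]
```

Emit:
drive_tool:
  moves:
    - {"claw":1,"dx":0,"dy":0,"dz":0,"yaw":0}
    - {"claw":1,"dx":0,"dy":0,"dz":-0.2,"yaw":0}
    - {"claw":1,"dx":0,"dy":0,"dz":-0.4,"yaw":0}
    - {"claw":1,"dx":0,"dy":0,"dz":-0.4,"yaw":0}
    - {"claw":1,"dx":0,"dy":0,"dz":0,"yaw":0}

```text
time_s: 5.45
ee_pos: [452.3, 227.6, 28.1]
ee_rot: [179.6, 0.7, 176.1]
force: [-0.9, -0.2, -0.6]
gripper_width: 0.3
```

```bash
python3 to.py 486.5 -26.3 120 178.4;python3 - <<'E'
from workcell import grab_frame
import cv2
for n in ["side","wrist"]: cv2.imwrite(f"pics/{n}2.png",grab_frame(n)["color"])
E
```

```text
t 5.45 pos [452.3 227.6  28.1] rot [179.57   0.67 176.09] F [-0.9 -0.2 -0.6] w 0.3
dx -2.57 dy -12.55 | dx -2.06 dy -12.64 | dz -4.60 yaw -0.27 roll/pitch [179.57   0.67]
```

View pics/wrist2.png

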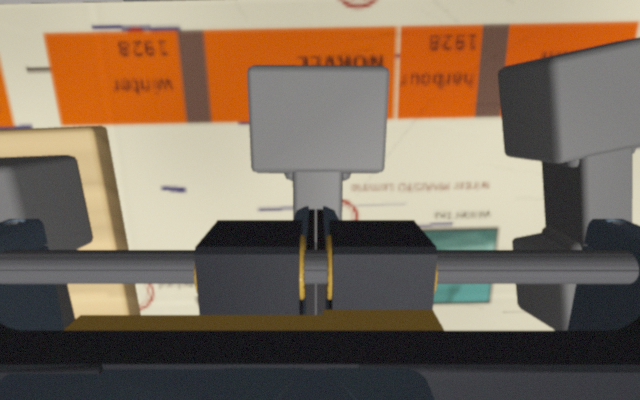

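View pics/side2.png

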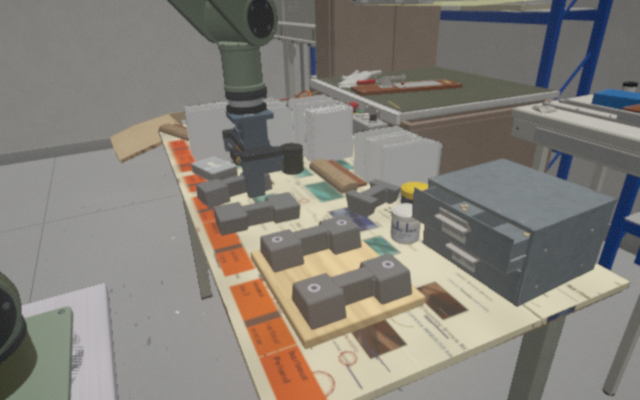

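Run:
```python
from h import *
from workcell import grab_frame,telemetry
p=telemetry.state()["ee_pos"]
for n in ("side","wrist","top"):
    f=grab_frame(n); print(n,p.round(1),proj(f,[p,p+[0,0,19],[451.7,227.4,40],[451.7,227.4,0]]).round(1).tolist())
    if n=="side": cv2.imwrite("pics/s3.png",cv2.resize(f["color"][130:240,180:340],None,fx=4.5,fy=4.5,interpolation=2))
    if n=="top": cv2.imwrite("pics/t3.png",cv2.resize(f["color"][180:320,190:370],None,fx=4,fy=4,interpolation=2))
    if n=="side": print(ray(f,[(215,218),(300,200)],0))
```

```text
side [451.7 227.4  27.4] [[257.6, 209.5], [256.8, 201.4], [257.0, 204.1], [258.7, 221.0]]
[[373.25637566 287.29933319   0.        ]
 [571.10845091 275.9648078    0.        ]]
wrist [451.7 227.4  27.4] [[315.2, 220.1], [315.5, 231.5], [315.4, 227.3], [314.9, 206.7]]
top [451.7 227.4  27.4] [[301.6, 257.3], [301.3, 257.3], [301.4, 257.3], [302.0, 257.5]]
```

View pics/s3.png

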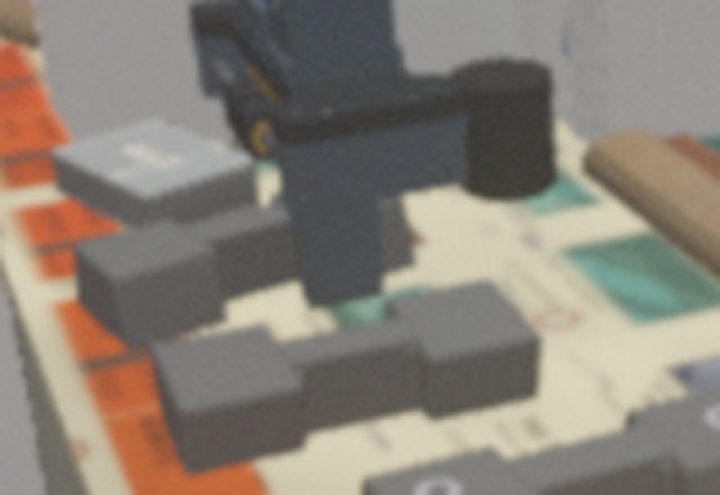

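View pics/t3.png

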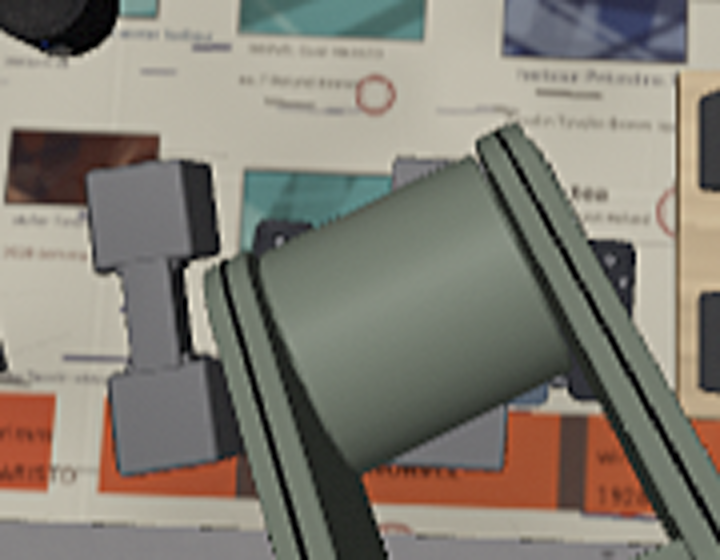

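Run:
```python
from h import *
from workcell import grab_frame
f=grab_frame("side")
print(proj(f,[(450.8,227.8,76.6),(209.2,535,179.1)]).round(1))
a=np.radians(-1.6);c=np.array([486.6,-26.1])
R=np.array([[np.cos(a),-np.sin(a)],[np.sin(a),np.cos(a)]])
for x in (-57,57):
  for y in (-74,74): print(x,y,proj(f,[*(c+R@[x,y]),58]).round(1))
for s in ((-100,-122),(100,-122),(-100,122),(100,122)): print(s,proj(f,[*(c+R@s),18]).round(1))
print("bar corners",[proj(f,[x,y,40]).round(0).tolist() for x,y in ((366.7,201),(530,186),(535,259),(371,268))])
for n in ("side0","side1"):
  im=cv2.imread(f"pics/{n}.png"); 
  cv2.imwrite(f"pics/{n}z.png",cv2.resize(im[0:220,30:330],None,fx=2.6,fy=2.6,interpolation=2))
```

```text
[[255.  188.2]
 [106.5 121.7]]
-57 -74 [[317.9 286.2]]
-57 74 [[280.4 237.9]]
57 -74 [[385.8 264.6]]
57 74 [[339.5 222.6]]
(-100, -122) [[304.9 340.2]]
(100, -122) [[426.7 295.5]]
(-100, 122) [[249.9 250.5]]
(100, 122) [[347.2 224.8]]
bar corners [[[220.0, 219.0]], [[299.0, 203.0]], [[288.0, 190.0]], [[214.0, 205.0]]]
```

View pics/side0z.png

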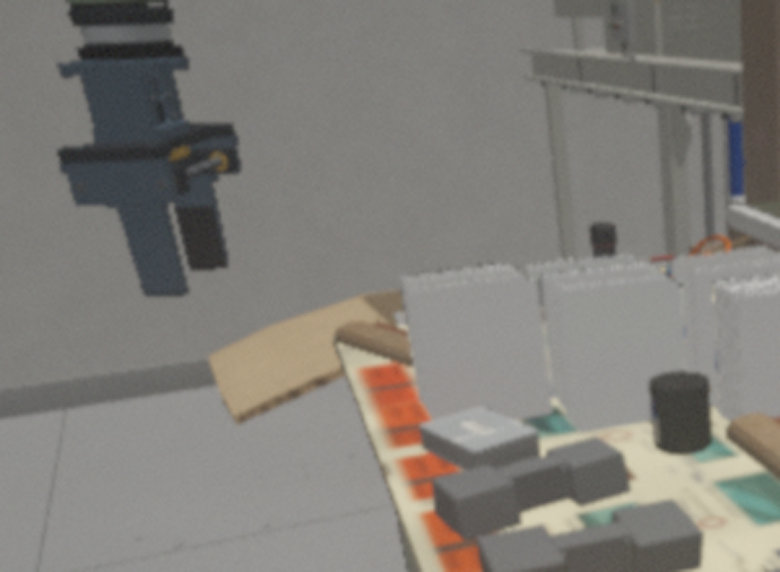

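View pics/side1z.png

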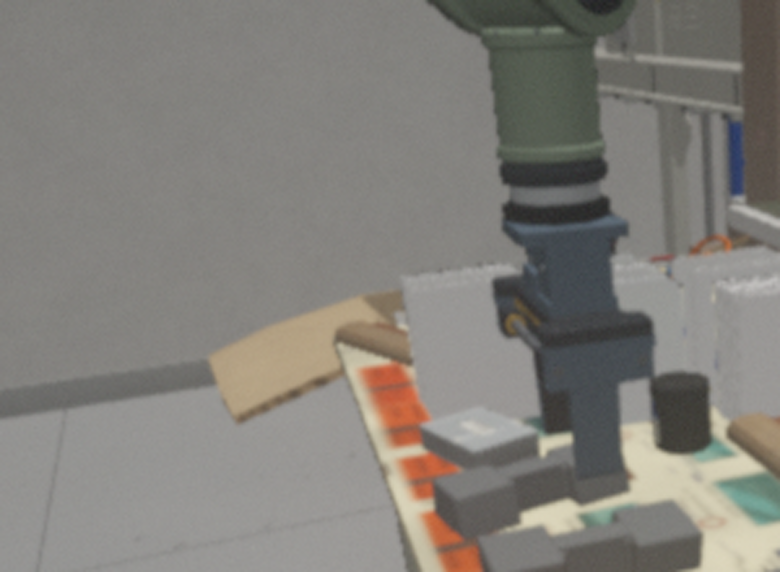

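Run:
```python
from h import *
from workcell import grab_frame,telemetry
s=telemetry.state();p=s["ee_pos"]
f=grab_frame("wrist")
cv2.imwrite("pics/w4.png",cv2.resize(f["color"][140:340,190:450],None,fx=3,fy=3,interpolation=2))
a=np.radians(176.1);tx=np.array([np.cos(a),np.sin(a),0]);ty=np.array([np.sin(a),-np.cos(a),0])
for up in (0,15,30,40): print(up,proj(f,[p+[0,0,up],p+16*tx+[0,0,up],p+16*tx+13*ty+[0,0,up],p+16*tx-13*ty+[0,0,up]]).round(1).tolist())
g=grab_frame("side")
for up in (0,15,30,40): print(up,proj(g,[p+ty*e*13+tx*w*16+[0,0,up] for e in (-1,1) for w in (-1,1)]).round(1).tolist())
```

```text
0 [[315.0, 219.6], [315.0, 193.7], [337.2, 193.6], [292.8, 193.7]]
15 [[315.2, 228.4], [315.2, 200.7], [339.1, 200.6], [291.3, 200.7]]
30 [[315.4, 238.6], [315.4, 208.8], [341.2, 208.7], [289.6, 208.9]]
40 [[315.6, 246.3], [315.6, 215.0], [342.9, 214.9], [288.3, 215.1]]
0 [[266.6, 210.8], [251.7, 214.0], [263.1, 205.8], [248.5, 208.8]]
15 [[266.1, 204.4], [251.0, 207.5], [262.5, 199.5], [247.8, 202.4]]
30 [[265.5, 197.9], [250.3, 200.9], [261.9, 193.1], [247.1, 195.9]]
40 [[265.1, 193.5], [249.8, 196.4], [261.5, 188.7], [246.6, 191.6]]
```

View pics/w4.png

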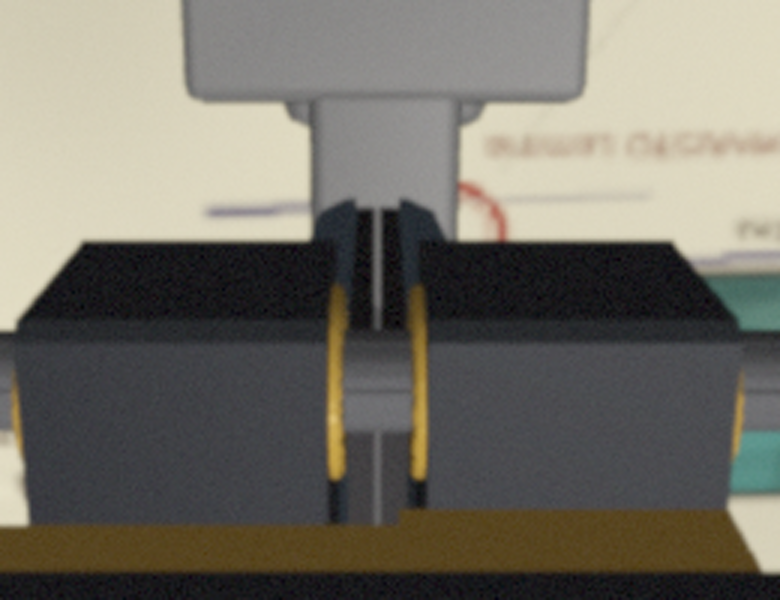

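The fingertips sit about 32 mm above the reported TCP, and the side and wrist views agree on this. The jaws closed just over the top of the waist. I'll open, then go lower with that offset.

Emit:
drive_tool:
  moves:
    - {"claw":-1,"dx":0,"dy":0,"dz":0,"yaw":0}
    - {"claw":-1,"dx":0,"dy":0,"dz":0,"yaw":0}
    - {"claw":-1,"dx":0,"dy":0,"dz":0,"yaw":0}
    - {"claw":-1,"dx":0,"dy":0,"dz":0,"yaw":0}
    - {"claw":-1,"dx":0,"dy":0,"dz":0,"yaw":0}

```text
time_s: 6.48
ee_pos: [451.4, 227.2, 26.6]
ee_rot: [179.7, 0.5, 176.1]
force: [0.4, 0.1, 0.1]
gripper_width: 47.2
```

Emit:
drive_tool:
  moves:
    - {"claw":-1,"dx":0,"dy":0,"dz":0,"yaw":0}
    - {"claw":-1,"dx":0,"dy":0,"dz":0,"yaw":0}
    - {"claw":-1,"dx":0,"dy":0,"dz":0,"yaw":0}

```text
time_s: 6.85
ee_pos: [451.4, 227.2, 26.7]
ee_rot: [179.7, 0.5, 176.1]
force: [0.4, -0.4, -0.3]
gripper_width: 77.5
```

```bash
python3 to.py 451.5 227.8 -26 176
python3 - <<'E'
from h import *
from workcell import grab_frame
f=grab_frame("wrist"); cv2.imwrite("pics/w5.png",f["color"])
f=grab_frame("side"); cv2.imwrite("pics/s5.png",cv2.resize(f["color"][130:240,180:340],None,fx=4.5,fy=4.5,interpolation=2))
E
```

```text
t 6.85 pos [451.4 227.2  26.7] rot [179.66   0.53 176.09] F [ 0.4 -0.4 -0.3] w 77.5
dx -0.00 dy 0.03 | dx -0.00 dy 0.03 | dz 2.63 yaw 0.01 roll/pitch [179.66   0.53]
```

View pics/w5.png

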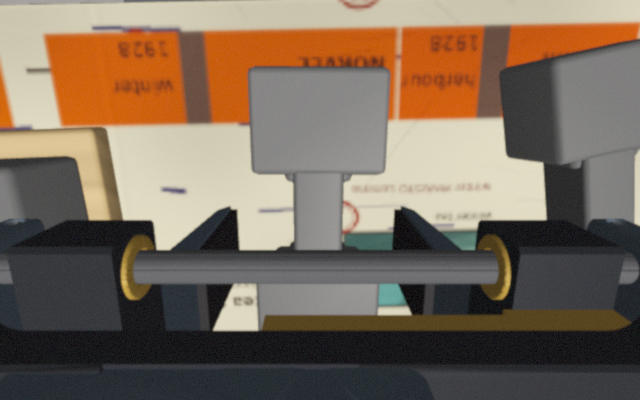

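View pics/s5.png

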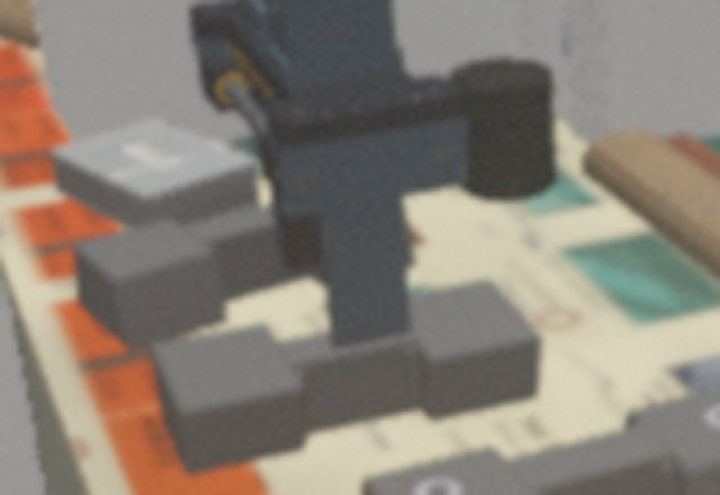

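Emit:
drive_tool:
  moves:
    - {"claw":-1,"dx":0,"dy":0,"dz":0.7,"yaw":0}
    - {"claw":-1,"dx":0,"dy":0,"dz":0.7,"yaw":0}
    - {"claw":-1,"dx":0,"dy":0,"dz":0.5,"yaw":0}
    - {"claw":-1,"dx":0,"dy":0,"dz":0,"yaw":0}
    - {"claw":-1,"dx":0,"dy":0,"dz":0,"yaw":0}

```text
time_s: 7.58
ee_pos: [451.0, 227.0, -15.1]
ee_rot: [179.7, 0.4, 176.1]
force: [0.2, 0.6, -0.2]
gripper_width: 91.3
```

```bash
python3 to.py 451.5 227.8 -26 176
python3 - <<'E'
from h import *
from workcell import grab_frame
f=grab_frame("side"); cv2.imwrite("pics/s6.png",cv2.resize(f["color"][130:240,180:340],None,fx=4.5,fy=4.5,interpolation=2))
E
```

```text
t 7.58 pos [451.  227.  -15.1] rot [179.72   0.41 176.09] F [ 0.2  0.6 -0.2] w 91.3
dx -0.02 dy 0.04 | dx -0.02 dy 0.04 | dz 0.55 yaw 0.01 roll/pitch [179.72   0.41]
```

View pics/s6.png

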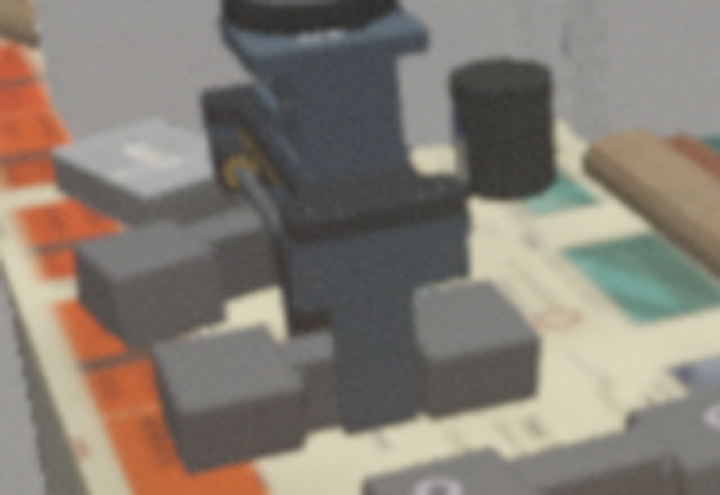

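Emit:
drive_tool:
  moves:
    - {"claw":-1,"dx":0,"dy":0,"dz":0.4,"yaw":0}
    - {"claw":-1,"dx":0,"dy":0.04,"dz":0.1,"yaw":0}
    - {"claw":0.2,"dx":0,"dy":0,"dz":0,"yaw":0}
    - {"claw":1,"dx":0,"dy":0,"dz":0,"yaw":0}
    - {"claw":1,"dx":0,"dy":0,"dz":0,"yaw":0}

```text
time_s: 8.25
ee_pos: [451.8, 228.3, -24.9]
ee_rot: [179.7, 0.5, 176.1]
force: [-0.2, 0.5, -0.1]
gripper_width: 64.1
```

Emit:
drive_tool:
  moves:
    - {"claw":1,"dx":0,"dy":0,"dz":0,"yaw":0}
    - {"claw":1,"dx":0,"dy":0,"dz":0,"yaw":0}
    - {"claw":1,"dx":0,"dy":0,"dz":0,"yaw":0}
    - {"claw":1,"dx":0,"dy":0,"dz":0,"yaw":0}
    - {"claw":1,"dx":0,"dy":0,"dz":0,"yaw":0}

```text
time_s: 8.88
ee_pos: [452.0, 228.5, -24.6]
ee_rot: [179.6, 0.5, 176.0]
force: [0.3, 0.8, -0.0]
gripper_width: 27.9
```

Emit:
drive_tool:
  moves:
    - {"claw":1,"dx":0,"dy":0,"dz":0,"yaw":0}
    - {"claw":1,"dx":0,"dy":0,"dz":0,"yaw":0}

```text
time_s: 9.12
ee_pos: [452.0, 228.5, -24.6]
ee_rot: [179.6, 0.5, 176.0]
force: [0.1, 0.6, 0.6]
gripper_width: 27.6
```

Emit:
drive_tool:
  moves:
    - {"claw":1,"dx":0,"dy":0,"dz":-0.3,"yaw":0}
    - {"claw":1,"dx":0,"dy":0,"dz":-0.8,"yaw":0}
    - {"claw":1,"dx":0,"dy":0,"dz":-0.8,"yaw":0}
    - {"claw":1,"dx":0,"dy":0,"dz":-0.8,"yaw":0}
    - {"claw":1,"dx":0,"dy":0,"dz":-0.8,"yaw":0}

```text
time_s: 9.75
ee_pos: [444.1, 224.3, 41.6]
ee_rot: [-179.8, -0.4, 176.1]
force: [0.0, -0.3, -8.6]
gripper_width: 27.8
```

Emit:
drive_tool:
  moves:
    - {"claw":1,"dx":0,"dy":0,"dz":-0.8,"yaw":0}
    - {"claw":1,"dx":0,"dy":0,"dz":-0.8,"yaw":0}
    - {"claw":1,"dx":0,"dy":0,"dz":0,"yaw":0}

```text
time_s: 10.12
ee_pos: [441.5, 222.9, 72.8]
ee_rot: [-179.6, -0.7, 176.2]
force: [-0.4, -0.3, -9.1]
gripper_width: 27.9
```

```bash
python3 to.py 486.5 -26.3 70 178.4
python3 - <<'E'
from h import *
from workcell import grab_frame
f=grab_frame("side"); cv2.imwrite("pics/s7.png",f["color"])
f=grab_frame("wrist"); cv2.imwrite("pics/w7.png",f["color"])
E
```

```text
t 10.12 pos [441.5 222.9  72.8] rot [-179.61   -0.7   176.16] F [-0.4 -0.3 -9.1] w 27.9
dx -3.08 dy -12.28 | dx -2.60 dy -12.39 | dz 0.14 yaw -0.26 roll/pitch [-179.61   -0.7 ]
```

View pics/s7.png

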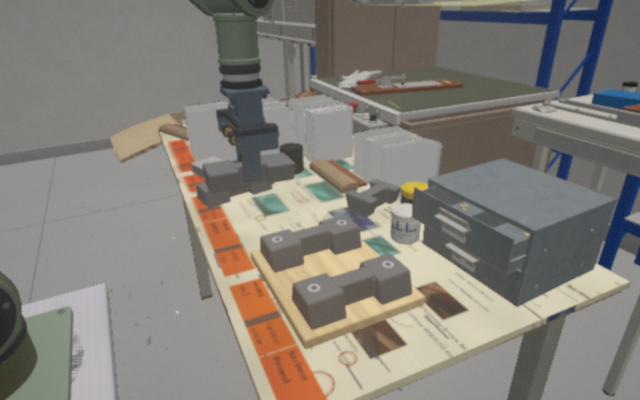

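View pics/w7.png

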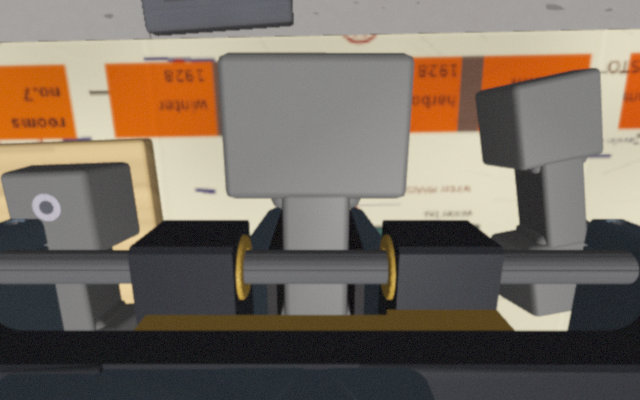

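Emit:
drive_tool:
  moves:
    - {"claw":1,"dx":-0.1,"dy":-0.5,"dz":0,"yaw":-0.26}
    - {"claw":1,"dx":-0.2,"dy":-1,"dz":0,"yaw":0}
    - {"claw":1,"dx":-0.25,"dy":-1,"dz":0,"yaw":0}
    - {"claw":1,"dx":-0.25,"dy":-1,"dz":0,"yaw":0}
    - {"claw":1,"dx":-0.25,"dy":-1,"dz":0,"yaw":0}

```text
time_s: 10.85
ee_pos: [453.8, 128.7, 65.7]
ee_rot: [-179.3, -1.6, 178.7]
force: [0.9, 0.2, -7.9]
gripper_width: 27.7
```

Emit:
drive_tool:
  moves:
    - {"claw":1,"dx":-0.25,"dy":-1,"dz":0,"yaw":0}
    - {"claw":1,"dx":-0.25,"dy":-1,"dz":0,"yaw":0}
    - {"claw":1,"dx":-0.25,"dy":-1,"dz":0,"yaw":0}
    - {"claw":1,"dx":-0.25,"dy":-1,"dz":0,"yaw":0}
    - {"claw":1,"dx":-0.25,"dy":-1,"dz":0,"yaw":0}

```text
time_s: 11.48
ee_pos: [472.0, 24.1, 60.1]
ee_rot: [-179.2, -2.3, 178.7]
force: [0.0, 0.5, -9.0]
gripper_width: 27.6
```

Emit:
drive_tool:
  moves:
    - {"claw":1,"dx":-0.2,"dy":-0.8,"dz":0,"yaw":0}
    - {"claw":1,"dx":0,"dy":0,"dz":0,"yaw":0}
    - {"claw":1,"dx":0,"dy":0,"dz":0,"yaw":0}

```text
time_s: 11.85
ee_pos: [474.2, 6.8, 58.1]
ee_rot: [-179.2, -2.6, 178.5]
force: [-0.1, 0.8, -8.2]
gripper_width: 27.9
```

```bash
python3 to.py 486.5 -26.3 70 178.4
```

```text
t 11.85 pos [474.2   6.8  58.1] rot [-179.24   -2.55  178.54] F [-0.1  0.8 -8.2] w 27.9
dx -0.66 dy -1.64 | dx -0.66 dy -1.64 | dz -0.59 yaw 0.02 roll/pitch [-179.24   -2.55]
```

Emit:
drive_tool:
  moves:
    - {"claw":1,"dx":-0.25,"dy":-0.9,"dz":0,"yaw":0}
    - {"claw":1,"dx":-0.25,"dy":-0.9,"dz":0,"yaw":0}
    - {"claw":1,"dx":0,"dy":0,"dz":0,"yaw":0}

```text
time_s: 12.22
ee_pos: [484.1, -31.1, 58.1]
ee_rot: [-179.2, -2.5, 178.6]
force: [-0.0, 0.3, -7.9]
gripper_width: 27.8
```

```bash
python3 to.py 484.3 -26.3 -6 178.4
python3 - <<'E'
from h import *
from workcell import grab_frame
for n in ("side","top","wrist"): cv2.imwrite(f"pics/{n}8.png",grab_frame(n)["color"])
E
```

```text
t 12.22 pos [484.1 -31.1  58.1] rot [-179.23   -2.52  178.65] F [-0.   0.3 -7.9] w 27.8
dx -0.00 dy 0.24 | dx -0.00 dy 0.24 | dz 3.20 yaw 0.03 roll/pitch [-179.23   -2.52]
```

View pics/side8.png

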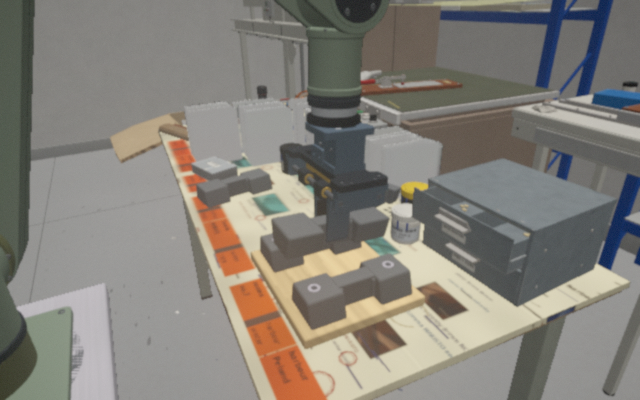

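View pics/top8.png

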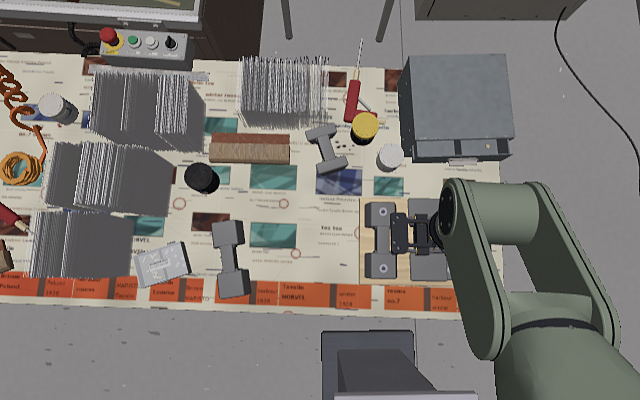

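View pics/wrist8.png

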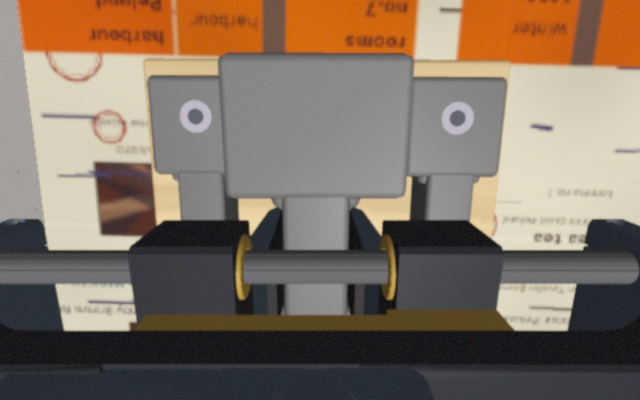

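Run:
```python
from h import *
from workcell import grab_frame
f=grab_frame("wrist")
print("bolts",ray(f,[(195,117),(457,118)],58).round(1).tolist())
print("bar near end top",ray(f,[(220,57),(411,57),(227,195),(406,195)],125).round(1).tolist())
f=grab_frame("top")
cv2.imwrite("pics/t9.png",cv2.resize(f["color"][180:300,340:480],None,fx=5,fy=5,interpolation=2))
print(proj(f,[(429.6,49.3,58)]))
```

```text
bolts [[421.9, -96.1, 58.0], [425.7, 51.3, 58.0]]
bar near end top [[401.6, -62.1, 125.0], [403.2, 8.2, 125.0], [453.6, -63.2, 125.0], [455.0, 7.8, 125.0]]
[[383.13532531 266.56533249]]
```

Emit:
drive_tool:
  moves:
    - {"claw":1,"dx":0,"dy":0.24,"dz":0,"yaw":0.03}
    - {"claw":1,"dx":0,"dy":0,"dz":0.6,"yaw":0}
    - {"claw":1,"dx":0,"dy":0,"dz":0.6,"yaw":0}
    - {"claw":1,"dx":0,"dy":0,"dz":0,"yaw":0}

```text
time_s: 12.98
ee_pos: [481.3, -23.6, 31.8]
ee_rot: [-179.3, -2.7, 178.6]
force: [-1.0, 0.2, -7.9]
gripper_width: 27.6
```

```bash
python3 to.py 484.3 -26.0 -6 178.4
```

```text
t 12.97 pos [481.3 -23.6  31.8] rot [-179.26   -2.67  178.56] F [-1.   0.2 -7.9] w 27.6
dx -0.15 dy -0.12 | dx -0.15 dy -0.12 | dz 1.89 yaw 0.02 roll/pitch [-179.26   -2.67]
```

Emit:
drive_tool:
  moves:
    - {"claw":1,"dx":-0.15,"dy":-0.12,"dz":0.3,"yaw":0.02}
    - {"claw":1,"dx":-0.03,"dy":0,"dz":0.4,"yaw":0}
    - {"claw":1,"dx":-0.03,"dy":0,"dz":0.4,"yaw":0}
    - {"claw":1,"dx":0,"dy":0,"dz":0,"yaw":0}

```text
time_s: 13.48
ee_pos: [485.1, -26.7, 8.0]
ee_rot: [-179.3, -2.7, 178.4]
force: [0.2, 0.6, -8.6]
gripper_width: 27.5
```

```bash
python3 to.py 484.3 -26.0 -6 178.4;python3 - <<'E'
from h import *
from workcell import grab_frame
f=grab_frame("wrist"); cv2.imwrite("pics/w10.png",f["color"])
f=grab_frame("side"); cv2.imwrite("pics/s10.png",cv2.resize(f["color"][150:350,220:450],None,fx=3,fy=3,interpolation=2))
E
```

```text
t 13.47 pos [485.1 -26.7   8. ] rot [-179.25   -2.65  178.37] F [ 0.2  0.6 -8.6] w 27.5
dx 0.04 dy 0.04 | dx 0.04 dy 0.04 | dz 0.70 yaw -0.00 roll/pitch [-179.25   -2.65]
```

View pics/w10.png

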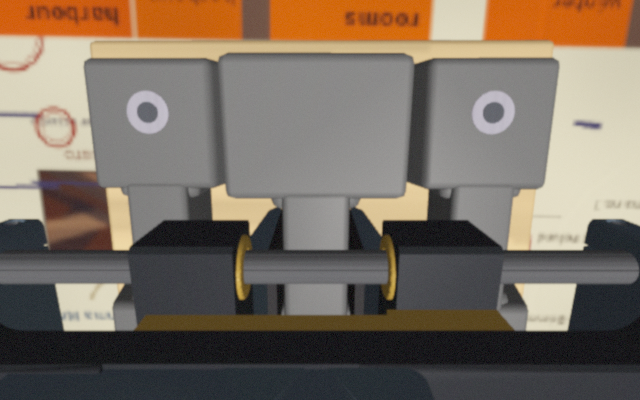

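View pics/s10.png

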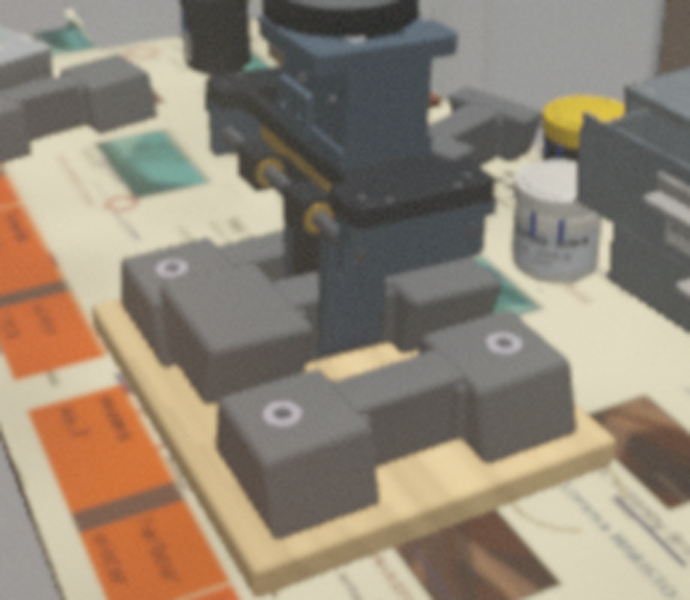

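Emit:
drive_tool:
  moves:
    - {"claw":1,"dx":0,"dy":0.08,"dz":0.3,"yaw":0}
    - {"claw":1,"dx":-0.02,"dy":0,"dz":0.25,"yaw":0}
    - {"claw":1,"dx":0,"dy":0,"dz":0.1,"yaw":0}
    - {"claw":1,"dx":0,"dy":0,"dz":0,"yaw":0}

```text
time_s: 14.08
ee_pos: [486.0, -25.4, -3.6]
ee_rot: [-179.2, -2.5, 178.4]
force: [-0.3, -0.1, -6.3]
gripper_width: 28.0
```

```bash
python3 to.py 484.3 -25.0 -6 178.4
```

```text
t 14.07 pos [486.  -25.4  -3.6] rot [-179.23   -2.46  178.38] F [-0.3 -0.1 -6.3] w 28.0
dx 0.08 dy 0.02 | dx 0.08 dy 0.02 | dz 0.12 yaw -0.00 roll/pitch [-179.23   -2.46]
```

Contact has started: the weight is transferring, as the force fell from 8.6 to 6.3 N.

Emit:
drive_tool:
  moves:
    - {"claw":1,"dx":0.05,"dy":0,"dz":0.15,"yaw":0}
    - {"claw":1,"dx":0.05,"dy":0,"dz":0.1,"yaw":0}
    - {"claw":1,"dx":0,"dy":0,"dz":0,"yaw":0}

```text
time_s: 14.45
ee_pos: [485.3, -25.4, -6.3]
ee_rot: [-179.2, -2.2, 178.4]
force: [-1.1, 0.7, -7.1]
gripper_width: 27.6
```

```bash
python3 to.py 484.3 -25.0 -6 178.4
```

```text
t 14.45 pos [485.3 -25.4  -6.3] rot [-179.24   -2.21  178.36] F [-1.1  0.7 -7.1] w 27.6
dx 0.05 dy 0.02 | dx 0.05 dy 0.02 | dz -0.01 yaw -0.00 roll/pitch [-179.24   -2.21]
```

Emit:
drive_tool:
  moves:
    - {"claw":1,"dx":0,"dy":0,"dz":0.15,"yaw":0}
    - {"claw":1,"dx":0,"dy":0,"dz":0,"yaw":0}

```text
time_s: 14.7
ee_pos: [485.6, -25.4, -6.2]
ee_rot: [-179.2, -2.1, 178.3]
force: [1.3, -0.3, -8.6]
gripper_width: 27.7
```

```bash
python3 to.py 484.3 -25.0 -6 178.4
python3 - <<'E'
from h import *
from workcell import grab_frame
f=grab_frame("wrist"); cv2.imwrite("pics/w11.png",f["color"])
f=grab_frame("side"); cv2.imwrite("pics/s11.png",cv2.resize(f["color"][150:350,220:450],None,fx=3,fy=3,interpolation=2))
E
```

```text
t 14.7 pos [485.6 -25.4  -6.2] rot [-179.25   -2.15  178.34] F [ 1.3 -0.3 -8.6] w 27.7
dx 0.07 dy 0.02 | dx 0.07 dy 0.02 | dz -0.01 yaw -0.01 roll/pitch [-179.25   -2.15]
```

View pics/s11.png

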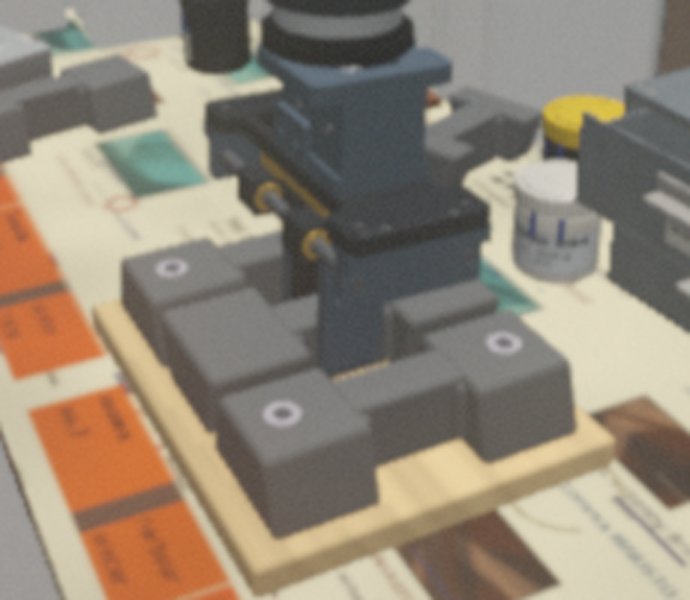

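Emit:
drive_tool:
  moves:
    - {"claw":1,"dx":0,"dy":0,"dz":0.2,"yaw":0}
    - {"claw":1,"dx":0,"dy":0,"dz":0,"yaw":0}

```text
time_s: 15.05
ee_pos: [486.0, -25.7, -6.4]
ee_rot: [-179.2, -2.1, 178.3]
force: [-0.5, -0.4, -9.1]
gripper_width: 27.8
```

```bash
python3 to.py 484.3 -25.0 -6 178.4
```

```text
t 15.05 pos [486.  -25.7  -6.4] rot [-179.24   -2.12  178.3 ] F [-0.5 -0.4 -9.1] w 27.8
dx 0.08 dy 0.03 | dx 0.08 dy 0.03 | dz -0.02 yaw -0.01 roll/pitch [-179.24   -2.12]
```

Emit:
drive_tool:
  moves:
    - {"claw":0.2,"dx":0,"dy":0,"dz":0,"yaw":0}
    - {"claw":0.2,"dx":0,"dy":0,"dz":0,"yaw":0}
    - {"claw":0.2,"dx":0,"dy":0,"dz":0,"yaw":0}

```text
time_s: 15.42
ee_pos: [488.1, -25.8, -6.7]
ee_rot: [-179.2, -1.9, 178.3]
force: [0.1, 1.0, -0.8]
gripper_width: 36.6
```

```bash
python3 to.py 484.3 -25.0 -6 178.4
python3 - <<'E'
from h import *
from workcell import grab_frame
f=grab_frame("wrist"); cv2.imwrite("pics/w12.png",f["color"])
f=grab_frame("side"); cv2.imwrite("pics/s12.png",cv2.resize(f["color"][150:350,220:450],None,fx=3,fy=3,interpolation=2))
E
```

```text
t 15.43 pos [488.1 -25.8  -6.7] rot [-179.23   -1.93  178.32] F [ 0.1  1.  -0.8] w 36.6
dx 0.19 dy 0.04 | dx 0.19 dy 0.04 | dz -0.04 yaw -0.01 roll/pitch [-179.23   -1.93]
```

View pics/s12.png

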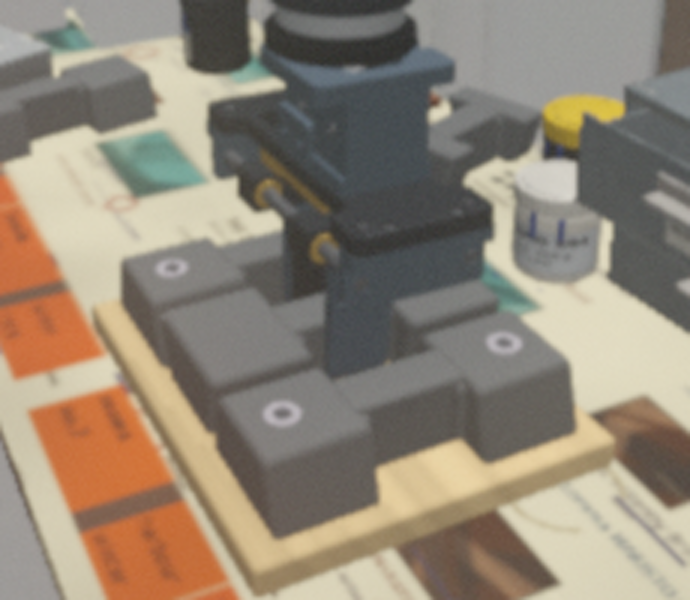

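View pics/w12.png

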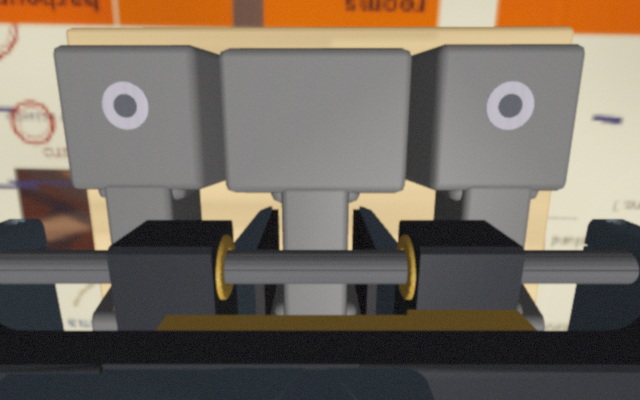

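Emit:
drive_tool:
  moves:
    - {"claw":0.1,"dx":0,"dy":0,"dz":-0.3,"yaw":0}
    - {"claw":0.1,"dx":0,"dy":0,"dz":-0.6,"yaw":0}
    - {"claw":0.1,"dx":0,"dy":0,"dz":-0.8,"yaw":0}
    - {"claw":0.1,"dx":0,"dy":0,"dz":-1,"yaw":0}
    - {"claw":0.1,"dx":0,"dy":0,"dz":-1,"yaw":0}

```text
time_s: 16.15
ee_pos: [490.2, -24.8, 70.8]
ee_rot: [-179.2, -2.0, 178.3]
force: [-0.0, 0.8, -0.1]
gripper_width: 41.1
```

```bash
python3 to.py 451.5 391.3 70 188.4
```

```text
t 16.15 pos [490.2 -24.8  70.8] rot [-179.23   -2.01  178.33] F [-0.   0.8 -0.1] w 41.1
dx 2.54 dy 20.74 | dx -1.13 dy 20.86 | dz 0.04 yaw -1.17 roll/pitch [-179.23   -2.01]
```

Emit:
drive_tool:
  moves:
    - {"claw":-0.5,"dx":0,"dy":0.5,"dz":-0.3,"yaw":-0.6}
    - {"claw":-0.5,"dx":0,"dy":1,"dz":-0.3,"yaw":-0.6}
    - {"claw":-0.5,"dx":0,"dy":1,"dz":0,"yaw":0}
    - {"claw":-0.5,"dx":0,"dy":1,"dz":0,"yaw":0}
    - {"claw":-0.5,"dx":0,"dy":1,"dz":0,"yaw":0}

```text
time_s: 16.77
ee_pos: [483.4, 66.0, 89.5]
ee_rot: [-179.5, -1.5, -171.2]
force: [0.9, -0.5, -0.7]
gripper_width: 68.5
```

Emit:
drive_tool:
  moves:
    - {"claw":-0.5,"dx":-0.1,"dy":1,"dz":0,"yaw":0}
    - {"claw":-0.5,"dx":-0.1,"dy":1,"dz":0,"yaw":0}
    - {"claw":-0.5,"dx":-0.1,"dy":1,"dz":0,"yaw":0}
    - {"claw":-0.5,"dx":-0.1,"dy":1,"dz":0,"yaw":0}
    - {"claw":-0.5,"dx":-0.1,"dy":1,"dz":0,"yaw":0}

```text
time_s: 17.4
ee_pos: [478.5, 170.1, 93.6]
ee_rot: [-179.5, -1.1, -171.2]
force: [0.5, -0.4, 0.3]
gripper_width: 68.3
```

Emit:
drive_tool:
  moves:
    - {"claw":-1,"dx":-0.1,"dy":1,"dz":0,"yaw":0}
    - {"claw":-1,"dx":-0.1,"dy":1,"dz":0,"yaw":0}
    - {"claw":-1,"dx":-0.1,"dy":1,"dz":0,"yaw":0}
    - {"claw":-1,"dx":-0.1,"dy":1,"dz":0,"yaw":0}
    - {"claw":-1,"dx":-0.1,"dy":1,"dz":0,"yaw":0}

```text
time_s: 18.02
ee_pos: [473.5, 275.2, 96.4]
ee_rot: [-179.6, -0.8, -171.2]
force: [0.7, -0.8, -0.3]
gripper_width: 91.5
```

```bash
python3 to.py 451.5 391.3 70 188.4
```

```text
t 18.02 pos [473.5 275.2  96.4] rot [-179.61   -0.83 -171.17] F [ 0.7 -0.8 -0.3] w 91.5
dx 0.19 dy 5.90 | dx 0.24 dy 5.90 | dz 1.32 yaw 0.05 roll/pitch [-179.61   -0.83]
```

Emit:
drive_tool:
  moves:
    - {"claw":-1,"dx":0,"dy":1,"dz":0.3,"yaw":0}
    - {"claw":-1,"dx":0,"dy":1,"dz":0.3,"yaw":0}
    - {"claw":-1,"dx":0.1,"dy":1,"dz":0.3,"yaw":0}
    - {"claw":-1,"dx":0.1,"dy":1,"dz":0,"yaw":0}
    - {"claw":-1,"dx":0,"dy":0.9,"dz":0,"yaw":0.05}

```text
time_s: 18.65
ee_pos: [452.2, 378.0, 75.5]
ee_rot: [-179.5, -0.9, -171.6]
force: [-0.5, 1.3, 0.3]
gripper_width: 91.3
```

Emit:
drive_tool:
  moves:
    - {"claw":-1,"dx":0,"dy":0,"dz":0,"yaw":0}

```text
time_s: 18.77
ee_pos: [452.0, 379.5, 75.5]
ee_rot: [-179.6, -0.9, -171.5]
force: [0.6, -0.4, -0.3]
gripper_width: 91.5
```

```bash
python3 to.py 451.5 391.3 -25 188.4
python3 - <<'E'
from h import *
from workcell import grab_frame
f=grab_frame("wrist"); cv2.imwrite("pics/w13.png",f["color"])
f=grab_frame("top"); c=f["color"]; cv2.imwrite("pics/t13.png",cv2.resize(c[180:310,200:490],None,fx=2.7,fy=2.7,interpolation=2))
hsv=cv2.cvtColor(c,cv2.COLOR_BGR2HSV)
g=((hsv[...,1]<40)&(hsv[...,2]>85)&(hsv[...,2]<150)).astype(np.uint8)
g[:, :340]=0;g[:,475:]=0;g[:190]=0;g[300:]=0
n,l,s,cen=cv2.connectedComponentsWithStats(g)
for i in range(1,n):
    if s[i,4]>250:
        cs,_=cv2.findContours((l==i).astype(np.uint8),0,1)
        w=ray(f,cs[0][:,0,:],58)[:,:2].astype(np.float32)
        r=cv2.minAreaRect(w); print(s[i],np.round(r[0],1),np.round(r[1],1),round(r[2],2))
E
```

```text
t 18.77 pos [452.  379.5  75.5] rot [-179.55   -0.89 -171.49] F [ 0.6 -0.4 -0.3] w 91.5
dx -0.06 dy 0.59 | dx -0.06 dy 0.59 | dz 5.03 yaw 0.01 roll/pitch [-179.55   -0.89]
[ 371  202   25   77 1419] [488.4  47.7] [ 52.3 167.3] 88.15
[ 400  202   34   77 1935] [487.5 -25.9] [ 72.5 167.6] 88.18
[ 437  203   27   77 1419] [484.3 -99.7] [ 54. 167.] 88.26
```

View pics/w13.png

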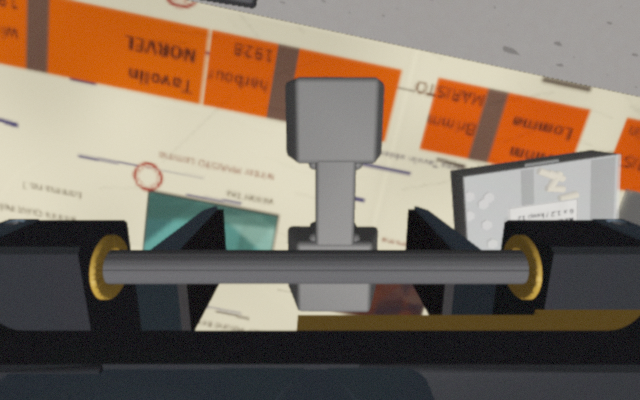

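View pics/t13.png

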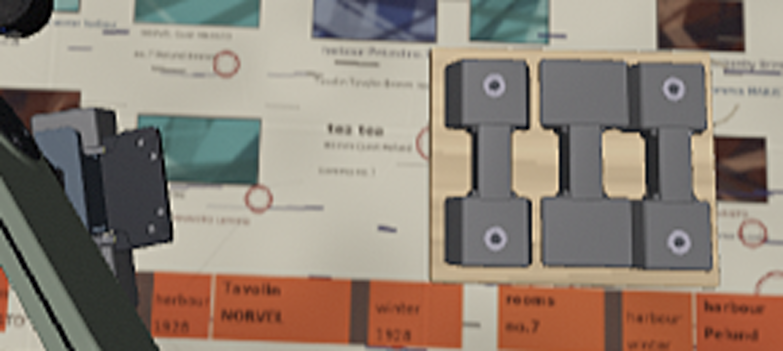

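Run:
```python
from h import *
from workcell import grab_frame
f=grab_frame("wrist")
print("box",ray(f,[(452,170),(468,250),(600,153)],25).round(1).tolist())
print("bar top corners",ray(f,[(292,80),(378,80),(296,310),(372,310)],40).round(1).tolist())
```

```text
box [[416.5, 471.9, 25.0], [474.4, 497.9, 25.0], [389.1, 572.5, 25.0]]
bar top corners [[372.9, 351.2, 40.0], [364.9, 405.7, 40.0], [534.8, 375.8, 40.0], [526.3, 431.6, 40.0]]
```

Emit:
drive_tool:
  moves:
    - {"claw":-0.5,"dx":-0.05,"dy":0.55,"dz":0.7,"yaw":0}
    - {"claw":-0.5,"dx":0,"dy":0,"dz":0.7,"yaw":0}
    - {"claw":-0.5,"dx":0,"dy":0,"dz":0,"yaw":0}

```text
time_s: 19.3
ee_pos: [451.2, 387.4, 45.3]
ee_rot: [-179.5, -1.0, -171.7]
force: [-0.1, 0.2, -0.5]
gripper_width: 68.7
```

```bash
python3 to.py 451.5 391.3 -25 188.4
python3 - <<'E'
from h import *
from workcell import grab_frame
f=grab_frame("wrist"); cv2.imwrite("pics/w14.png",f["color"])
E
```

```text
t 19.3 pos [451.2 387.4  45.3] rot [-179.47   -0.97 -171.7 ] F [-0.1  0.2 -0.5] w 68.7
dx -0.04 dy 0.19 | dx -0.04 dy 0.19 | dz 3.51 yaw -0.01 roll/pitch [-179.47   -0.97]
```

View pics/w14.png

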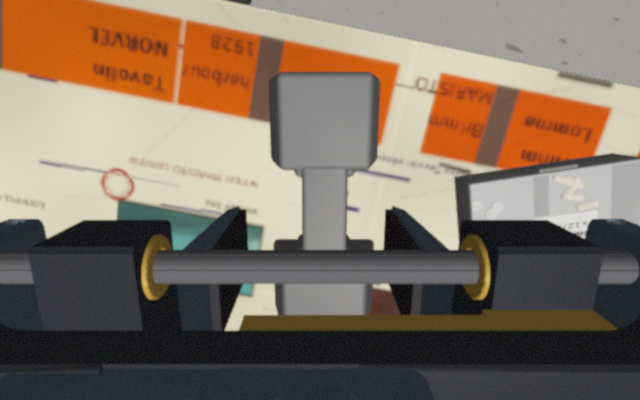

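Emit:
drive_tool:
  moves:
    - {"claw":-0.5,"dx":-0.04,"dy":0.18,"dz":0.8,"yaw":0}
    - {"claw":-0.5,"dx":0,"dy":0,"dz":0.8,"yaw":0}
    - {"claw":-0.5,"dx":0,"dy":0,"dz":0.8,"yaw":0}
    - {"claw":-0.5,"dx":0,"dy":0,"dz":0.5,"yaw":0}
    - {"claw":-0.5,"dx":0,"dy":0,"dz":0,"yaw":0}

```text
time_s: 19.98
ee_pos: [450.9, 390.5, -16.9]
ee_rot: [-179.5, -1.0, -171.7]
force: [-0.0, 0.3, -0.4]
gripper_width: 68.6
```

```bash
python3 to.py 451 391.3 -25 188.4
python3 - <<'E'
from h import *
from workcell import grab_frame
f=grab_frame("wrist"); cv2.imwrite("pics/w15.png",f["color"])
E
```

```text
t 19.98 pos [450.9 390.5 -16.9] rot [-179.47   -0.96 -171.73] F [-0.   0.3 -0.4] w 68.6
dx -0.01 dy 0.04 | dx -0.01 dy 0.04 | dz 0.41 yaw -0.02 roll/pitch [-179.47   -0.96]
```

View pics/w15.png

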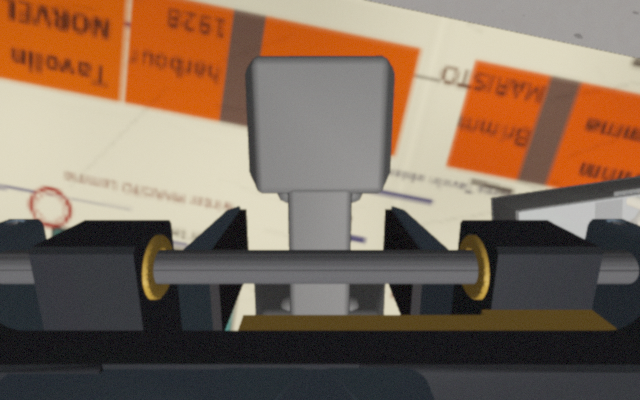

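Emit:
drive_tool:
  moves:
    - {"claw":-0.5,"dx":0,"dy":0.05,"dz":0.4,"yaw":0}
    - {"claw":-0.5,"dx":0,"dy":0,"dz":0,"yaw":0}
    - {"claw":1,"dx":0,"dy":0,"dz":0,"yaw":0}
    - {"claw":1,"dx":0,"dy":0,"dz":0,"yaw":0}
    - {"claw":1,"dx":0,"dy":0,"dz":0,"yaw":0}

```text
time_s: 20.65
ee_pos: [452.0, 392.7, -23.2]
ee_rot: [-179.6, -0.7, -171.7]
force: [-0.1, -0.3, -0.5]
gripper_width: 41.1
```

Emit:
drive_tool:
  moves:
    - {"claw":1,"dx":0,"dy":0,"dz":0,"yaw":0}
    - {"claw":1,"dx":0,"dy":0,"dz":0,"yaw":0}
    - {"claw":1,"dx":0,"dy":0,"dz":0,"yaw":0}
    - {"claw":1,"dx":0,"dy":0,"dz":0,"yaw":0}
    - {"claw":1,"dx":0,"dy":0,"dz":0,"yaw":0}
  grip_force: 50

```text
time_s: 21.28
ee_pos: [452.1, 392.8, -23.0]
ee_rot: [-179.6, -0.7, -171.7]
force: [0.7, -0.1, -1.1]
gripper_width: 27.8
```

```bash
python3 to.py 451 391.3 -25 188.4
```

```text
t 21.27 pos [452.1 392.8 -23. ] rot [-179.63   -0.72 -171.72] F [ 0.7 -0.1 -1.1] w 27.8
dx 0.07 dy -0.06 | dx 0.07 dy -0.06 | dz 0.10 yaw -0.01 roll/pitch [-179.63   -0.72]
```

Emit:
drive_tool:
  moves:
    - {"claw":1,"dx":0,"dy":0,"dz":-0.4,"yaw":0}
    - {"claw":1,"dx":0,"dy":0,"dz":-1,"yaw":0}
    - {"claw":1,"dx":0,"dy":0,"dz":-1,"yaw":0}
    - {"claw":1,"dx":0,"dy":0,"dz":-1,"yaw":0}
    - {"claw":1,"dx":0,"dy":0,"dz":-1,"yaw":0}

```text
time_s: 21.9
ee_pos: [448.8, 389.7, 62.2]
ee_rot: [-179.1, -1.5, -171.7]
force: [-0.6, -0.1, -5.9]
gripper_width: 27.3
```

Emit:
drive_tool:
  moves:
    - {"claw":1,"dx":0,"dy":-0.5,"dz":-1,"yaw":0.5}
    - {"claw":1,"dx":0,"dy":-1,"dz":-1,"yaw":1}
    - {"claw":1,"dx":-0.1,"dy":-1,"dz":-0.2,"yaw":1}
    - {"claw":1,"dx":-0.2,"dy":-1,"dz":0,"yaw":1}
    - {"claw":1,"dx":-0.35,"dy":-0.95,"dz":0,"yaw":1}

```text
time_s: 22.52
ee_pos: [448.9, 297.1, 108.5]
ee_rot: [-178.1, -0.7, 148.5]
force: [-0.3, -0.3, -5.7]
gripper_width: 28.1
```

```bash
python3 to.py 486.5 -26 80 88.2
```

```text
t 22.52 pos [448.9 297.1 108.5] rot [-178.14   -0.66  148.45] F [-0.3 -0.3 -5.7] w 28.1
dx -10.06 dy -12.78 | dx -16.09 dy 2.39 | dz 1.43 yaw 7.01 roll/pitch [-178.14   -0.66]
```

Emit:
drive_tool:
  moves:
    - {"claw":1,"dx":-0.6,"dy":-0.8,"dz":0,"yaw":1}
    - {"claw":1,"dx":-0.73,"dy":-0.68,"dz":0,"yaw":1}
    - {"claw":1,"dx":-0.82,"dy":-0.57,"dz":0,"yaw":1}
    - {"claw":1,"dx":-0.9,"dy":-0.44,"dz":0,"yaw":1}
    - {"claw":1,"dx":-0.96,"dy":-0.3,"dz":0,"yaw":1}

```text
time_s: 23.15
ee_pos: [454.8, 192.1, 108.3]
ee_rot: [-177.7, 1.0, 104.1]
force: [0.7, 0.2, -6.4]
gripper_width: 27.5
```

```bash
python3 to.py 486.5 -26 80 88.2
```

```text
t 23.15 pos [454.8 192.1 108.3] rot [-177.69    0.98  104.05] F [ 0.7  0.2 -6.4] w 27.5
dx -10.96 dy -1.11 | dx -10.85 dy 1.93 | dz 1.42 yaw 1.84 roll/pitch [-177.69    0.98]
```

Emit:
drive_tool:
  moves:
    - {"claw":1,"dx":-1,"dy":0,"dz":0,"yaw":1}
    - {"claw":1,"dx":-1,"dy":0.2,"dz":0,"yaw":0.8}
    - {"claw":1,"dx":-1,"dy":0.2,"dz":0,"yaw":0}
    - {"claw":1,"dx":-1,"dy":0.2,"dz":0,"yaw":0}
    - {"claw":1,"dx":-1,"dy":0.2,"dz":0,"yaw":0}

```text
time_s: 23.78
ee_pos: [471.4, 88.2, 108.3]
ee_rot: [-177.6, 1.7, 88.0]
force: [0.0, 0.0, -5.5]
gripper_width: 27.3
```

Emit:
drive_tool:
  moves:
    - {"claw":1,"dx":-1,"dy":0.2,"dz":0,"yaw":0}
    - {"claw":1,"dx":-1,"dy":0.2,"dz":0,"yaw":0}
    - {"claw":1,"dx":-1,"dy":0.2,"dz":0,"yaw":0}
    - {"claw":1,"dx":-0.8,"dy":0.2,"dz":0,"yaw":0}
    - {"claw":1,"dx":-0.5,"dy":0,"dz":0,"yaw":0}

```text
time_s: 24.4
ee_pos: [481.2, -2.1, 108.6]
ee_rot: [-177.2, 1.8, 87.9]
force: [-0.2, 1.2, -5.8]
gripper_width: 27.9
```

```bash
python3 to.py 486.5 -26 80 88.2
```

```text
t 24.4 pos [481.2  -2.1 108.6] rot [-177.21    1.77   87.94] F [-0.2  1.2 -5.8] w 27.9
dx -1.18 dy 0.31 | dx -1.19 dy 0.30 | dz 1.43 yaw -0.03 roll/pitch [-177.21    1.77]
```

Emit:
drive_tool:
  moves:
    - {"claw":1,"dx":-0.6,"dy":0.1,"dz":0.3,"yaw":0}
    - {"claw":1,"dx":-0.55,"dy":0.1,"dz":0.4,"yaw":0}
    - {"claw":1,"dx":0,"dy":0,"dz":0.4,"yaw":0}
    - {"claw":1,"dx":0,"dy":0,"dz":0,"yaw":0}

```text
time_s: 24.9
ee_pos: [482.3, -27.2, 84.9]
ee_rot: [-177.1, 1.7, 87.9]
force: [0.0, 0.6, -5.1]
gripper_width: 27.6
```

```bash
python3 to.py 484.3 -27.2 35 88.2
python3 - <<'E'
from h import *
from workcell import grab_frame
f=grab_frame("wrist"); cv2.imwrite("pics/w16.png",f["color"])
f=grab_frame("side"); cv2.imwrite("pics/s16.png",cv2.resize(f["color"][150:350,220:450],None,fx=3,fy=3,interpolation=2))
f=grab_frame("top"); cv2.imwrite("pics/t16.png",cv2.resize(f["color"][180:310,200:490],None,fx=2.7,fy=2.7,interpolation=2))
E
```

```text
t 24.9 pos [482.3 -27.2  84.9] rot [-177.08    1.72   87.89] F [ 0.   0.6 -5.1] w 27.6
dx 0.00 dy 0.10 | dx 0.00 dy 0.10 | dz 2.49 yaw -0.04 roll/pitch [-177.08    1.72]
```

View pics/s16.png

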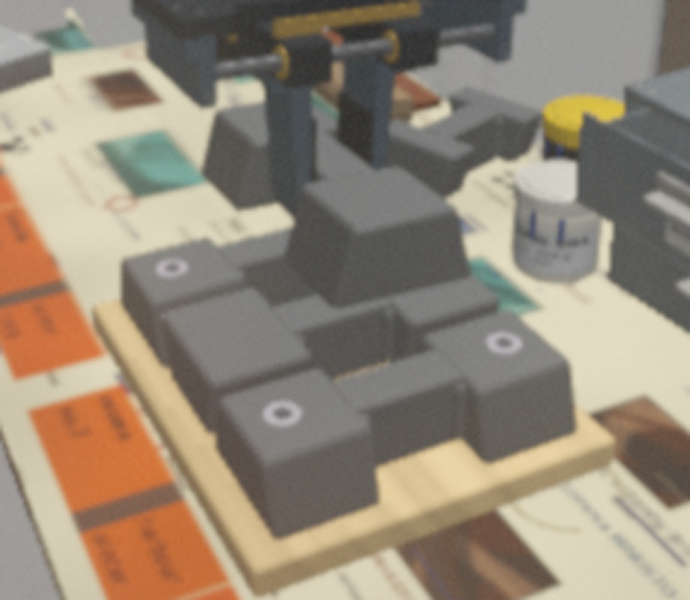

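View pics/w16.png

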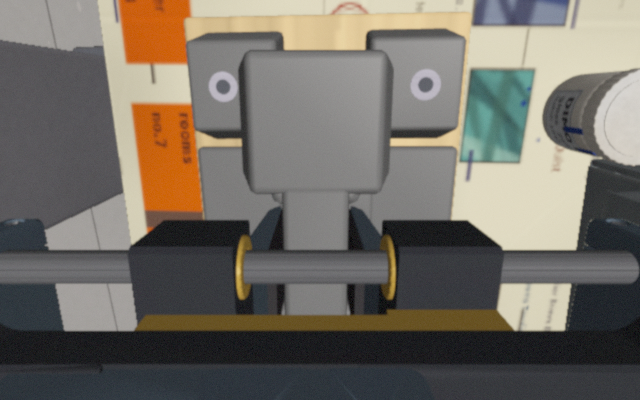

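View pics/t16.png

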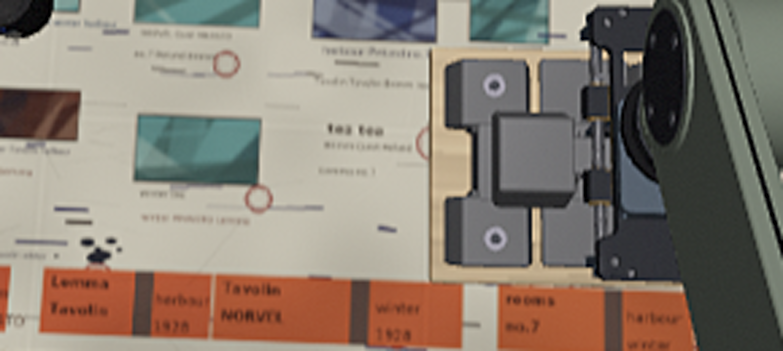

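Emit:
drive_tool:
  moves:
    - {"claw":1,"dx":0.02,"dy":0.12,"dz":0.6,"yaw":-0.04}
    - {"claw":1,"dx":0.02,"dy":0.04,"dz":0.6,"yaw":0}
    - {"claw":1,"dx":0.02,"dy":0.04,"dz":0.5,"yaw":0}
    - {"claw":1,"dx":0,"dy":0,"dz":0,"yaw":0}

```text
time_s: 25.55
ee_pos: [485.9, -26.3, 49.3]
ee_rot: [-177.2, 1.7, 88.4]
force: [1.0, 0.3, -5.6]
gripper_width: 28.0
```

```bash
python3 to.py 484.3 -27.2 35 88.2
python3 - <<'E'
from h import *
from workcell import grab_frame
f=grab_frame("wrist"); cv2.imwrite("pics/w17.png",f["color"])
f=grab_frame("side"); cv2.imwrite("pics/s17.png",cv2.resize(f["color"][150:350,220:450],None,fx=3,fy=3,interpolation=2))
E
```

```text
t 25.55 pos [485.9 -26.3  49.3] rot [-177.21    1.7    88.35] F [ 1.   0.3 -5.6] w 28.0
dx -0.05 dy -0.08 | dx -0.05 dy -0.08 | dz 0.71 yaw 0.02 roll/pitch [-177.21    1.7 ]
```

View pics/s17.png

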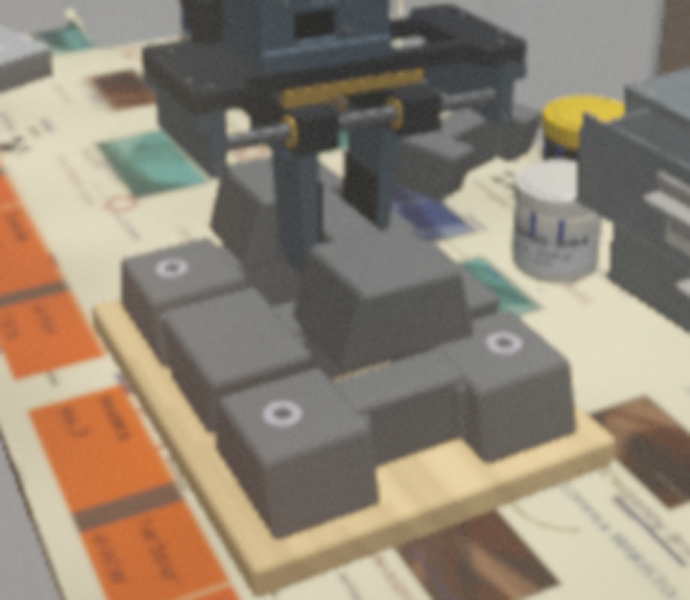

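Emit:
drive_tool:
  moves:
    - {"claw":1,"dx":-0.03,"dy":-0.02,"dz":0.3,"yaw":0}
    - {"claw":1,"dx":0,"dy":0,"dz":0.25,"yaw":0}
    - {"claw":1,"dx":0,"dy":0,"dz":0,"yaw":0}

```text
time_s: 26.02
ee_pos: [486.7, -27.5, 39.7]
ee_rot: [-177.5, 1.7, 88.3]
force: [-1.0, 0.1, -4.0]
gripper_width: 27.9
```

Emit:
drive_tool:
  moves:
    - {"claw":1,"dx":0,"dy":0,"dz":0.2,"yaw":0}
    - {"claw":1,"dx":0,"dy":0,"dz":0,"yaw":0}

```text
time_s: 26.28
ee_pos: [486.8, -28.7, 36.9]
ee_rot: [-177.5, 1.8, 88.4]
force: [0.5, -0.5, -6.2]
gripper_width: 27.8
```

```bash
python3 to.py 484.3 -27.2 35 88.2
```

```text
t 26.27 pos [486.8 -28.7  36.9] rot [-177.55    1.81   88.38] F [ 0.5 -0.5 -6.2] w 27.8
dx 0.07 dy -0.13 | dx 0.07 dy -0.13 | dz 0.10 yaw 0.02 roll/pitch [-177.55    1.81]
```

Emit:
drive_tool:
  moves:
    - {"claw":1,"dx":0.05,"dy":-0.08,"dz":0.15,"yaw":0}
    - {"claw":1,"dx":0.03,"dy":0,"dz":0.1,"yaw":0}
    - {"claw":1,"dx":0,"dy":0,"dz":0,"yaw":0}

```text
time_s: 26.65
ee_pos: [487.1, -28.7, 36.5]
ee_rot: [-177.9, 2.0, 88.4]
force: [0.2, -0.7, -6.1]
gripper_width: 27.8
```

```bash
python3 to.py 484.3 -27.2 35 88.2;python3 - <<'E'
from h import *
from workcell import grab_frame
f=grab_frame("wrist"); cv2.imwrite("pics/w18.png",f["color"])
f=grab_frame("side"); cv2.imwrite("pics/s18.png",cv2.resize(f["color"][150:350,220:450],None,fx=3,fy=3,interpolation=2))
E
```

```text
t 26.65 pos [487.1 -28.7  36.5] rot [-177.92    1.96   88.38] F [ 0.2 -0.7 -6.1] w 27.8
dx 0.07 dy -0.14 | dx 0.07 dy -0.14 | dz 0.08 yaw 0.02 roll/pitch [-177.92    1.96]
```

View pics/s18.png

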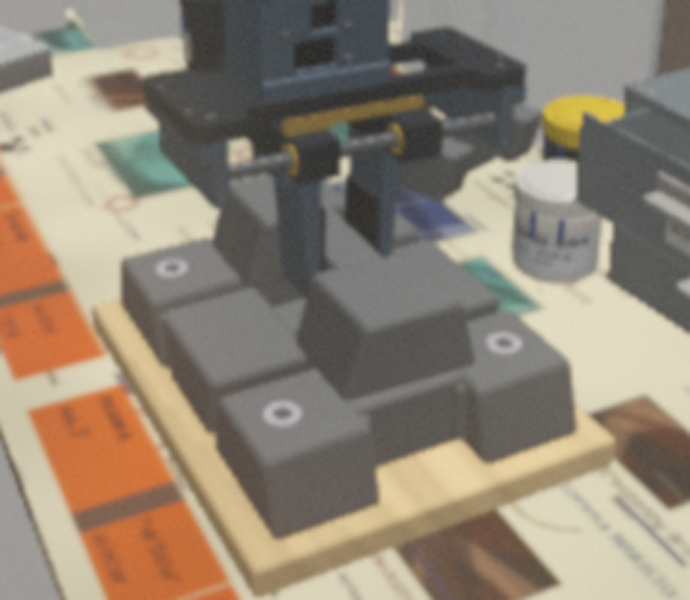

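View pics/w18.png

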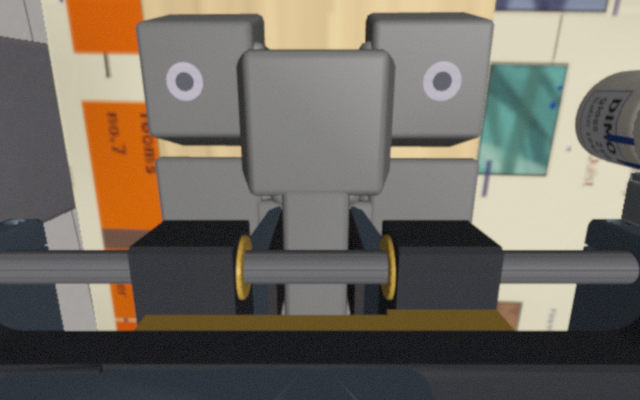

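Emit:
drive_tool:
  moves:
    - {"claw":0.2,"dx":0,"dy":0,"dz":0,"yaw":0}
    - {"claw":0.2,"dx":0,"dy":0,"dz":0,"yaw":0}
    - {"claw":0,"dx":0,"dy":0,"dz":0,"yaw":0}
    - {"claw":0,"dx":0,"dy":0,"dz":0,"yaw":0}

```text
time_s: 27.25
ee_pos: [489.0, -28.4, 36.3]
ee_rot: [-178.1, 1.9, 88.4]
force: [-0.0, 0.0, -0.1]
gripper_width: 45.5
```

```bash
python3 to.py 484.3 -27.2 35 88.2;python3 - <<'E'
from h import *
from workcell import grab_frame
f=grab_frame("wrist"); cv2.imwrite("pics/w19.png",f["color"])
f=grab_frame("side"); cv2.imwrite("pics/s19.png",cv2.resize(f["color"][150:350,220:450],None,fx=3,fy=3,interpolation=2))
E
```

```text
t 27.25 pos [489.  -28.4  36.3] rot [-178.07    1.95   88.4 ] F [-0.   0.  -0.1] w 45.5
dx 0.05 dy -0.24 | dx 0.05 dy -0.24 | dz 0.07 yaw 0.02 roll/pitch [-178.07    1.95]
```

View pics/s19.png

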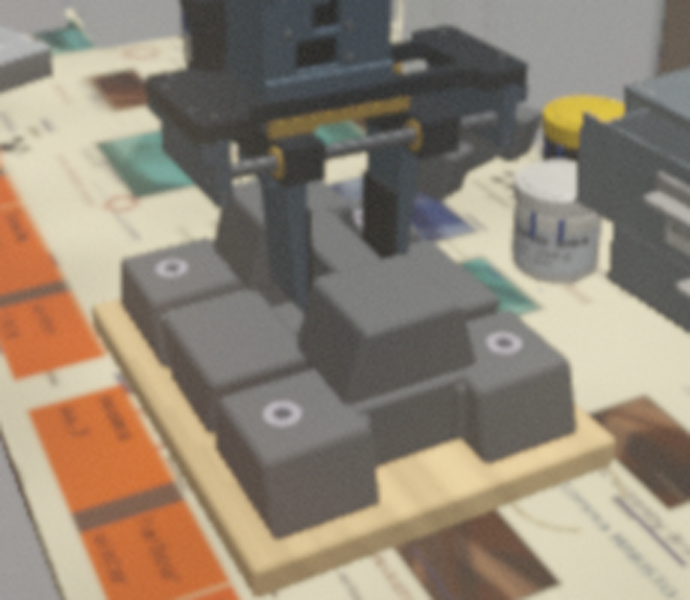

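View pics/w19.png

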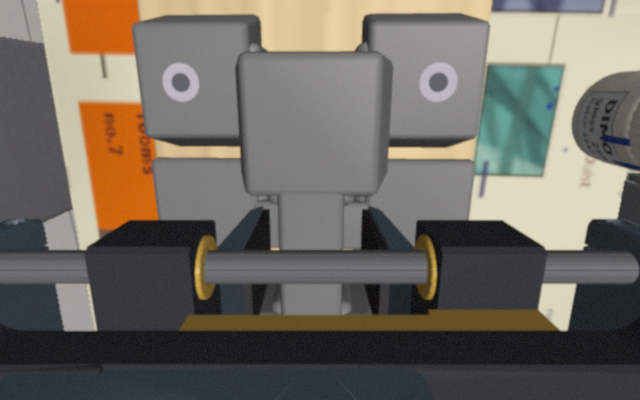

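The bar is released and lying flat. I'll raise straight up and move away towards +y.

Emit:
drive_tool:
  moves:
    - {"claw":0,"dx":0.03,"dy":0,"dz":-0.3,"yaw":0}
    - {"claw":0,"dx":0,"dy":0,"dz":-0.6,"yaw":0}
    - {"claw":0,"dx":0,"dy":0,"dz":-0.9,"yaw":0}
    - {"claw":0,"dx":0,"dy":0,"dz":-1,"yaw":0}
    - {"claw":0,"dx":0,"dy":0,"dz":-1,"yaw":0}

```text
time_s: 27.98
ee_pos: [491.2, -25.1, 116.1]
ee_rot: [-178.0, 1.9, 88.4]
force: [0.3, 0.2, 0.1]
gripper_width: 45.5
```

Emit:
drive_tool:
  moves:
    - {"claw":0,"dx":0,"dy":0,"dz":-1,"yaw":0}
    - {"claw":0,"dx":1,"dy":0,"dz":-0.5,"yaw":0}
    - {"claw":0,"dx":1,"dy":0,"dz":0,"yaw":0}
    - {"claw":0,"dx":1,"dy":0,"dz":0,"yaw":0}
    - {"claw":0,"dx":1,"dy":0,"dz":0,"yaw":0}

```text
time_s: 28.6
ee_pos: [497.3, 57.1, 151.8]
ee_rot: [-178.7, 1.9, 88.2]
force: [0.7, -0.1, -0.1]
gripper_width: 45.6
```

Emit:
drive_tool:
  moves:
    - {"claw":0,"dx":1,"dy":0,"dz":0,"yaw":0}
    - {"claw":0,"dx":1,"dy":0,"dz":0,"yaw":0}
    - {"claw":0,"dx":1,"dy":0,"dz":0,"yaw":0}
    - {"claw":0,"dx":1,"dy":0,"dz":0,"yaw":0}
    - {"claw":0,"dx":1,"dy":0,"dz":0,"yaw":0}

```text
time_s: 29.22
ee_pos: [501.2, 160.9, 153.5]
ee_rot: [-179.0, 1.8, 88.2]
force: [0.2, -0.4, -0.5]
gripper_width: 45.4
```

Emit:
drive_tool:
  moves:
    - {"claw":0,"dx":1,"dy":0,"dz":0,"yaw":0}
    - {"claw":0,"dx":1,"dy":0,"dz":0,"yaw":0}
    - {"claw":0,"dx":1,"dy":0,"dz":0,"yaw":0}
    - {"claw":0,"dx":0.5,"dy":0,"dz":0,"yaw":0}
    - {"claw":0,"dx":0,"dy":0,"dz":0,"yaw":0}

```text
time_s: 29.85
ee_pos: [503.6, 236.7, 151.6]
ee_rot: [-179.0, 1.8, 88.3]
force: [0.2, -0.2, -0.5]
gripper_width: 45.8
```

Run:
```python
from h import *
from workcell import grab_frame
s=grab_frame("side"); cv2.imwrite("pics/s20.png",cv2.resize(s["color"][150:350,220:450],None,fx=3,fy=3,interpolation=2))
f=grab_frame("top"); c=f["color"]; cv2.imwrite("pics/t20.png",cv2.resize(c[110:310,270:490],None,fx=3,fy=3,interpolation=2))
hsv=cv2.cvtColor(c,cv2.COLOR_BGR2HSV)
for p in [(410,240),(384,240),(446,240),(383,220),(383,265),(412,215)]: print(p,hsv[p[1],p[0]])
```

```text
(410, 240) [135   4 116]
(384, 240) [140   6 121]
(446, 240) [120   4 114]
(383, 220) [135   4 123]
(383, 265) [128  18 172]
(412, 215) [120   4 116]
```

View pics/t20.png

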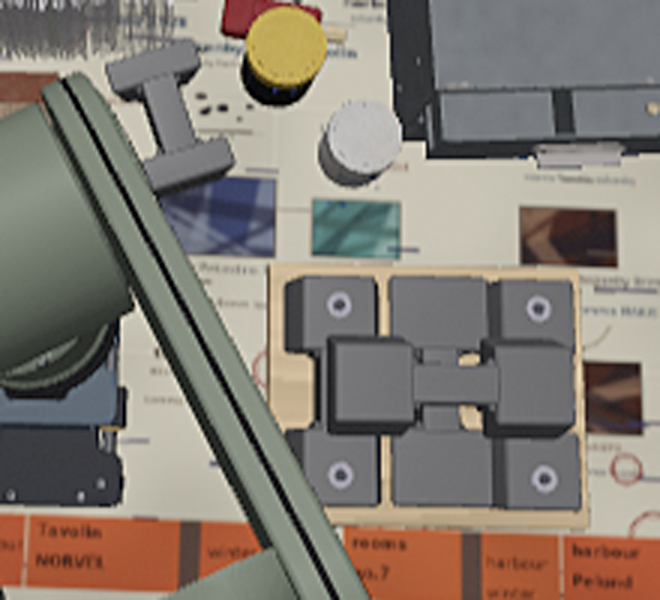

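View pics/s20.png

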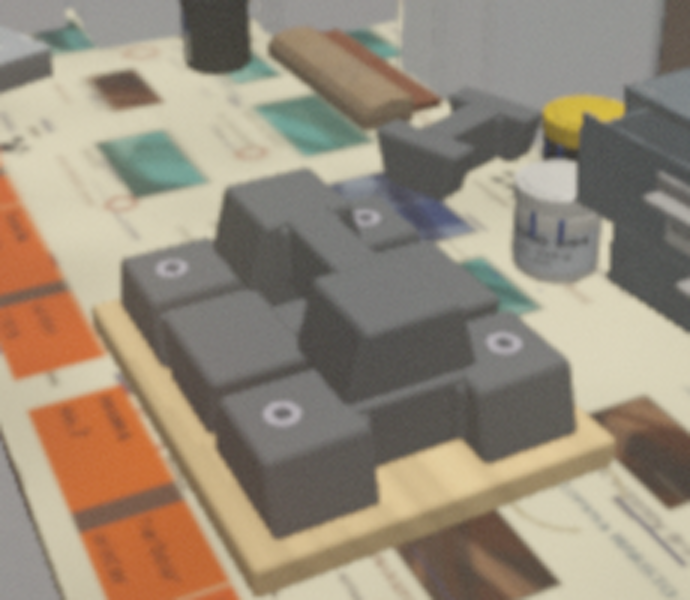

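Run:
```python
from h import *
from workcell import grab_frame
f=grab_frame("top")
z=np.array([(333,340),(334,425),(572,343),(576,427),(412,384),(498,384)])/3+[270,110]
w=ray(f,z,98);print(w.round(1).tolist(),w[:4].mean(0).round(1))
r=cv2.minAreaRect(w[:4,:2].astype(np.float32));print(r)
b=np.array([(391,280),(487,277),(391,506),(493,508)])/3+[270,110]
w=ray(f,b,58);print("bar_up",w.mean(0).round(1))
b=np.array([(339,305),(537,308),(340,475),(544,479)])/3+[270,110]
print("bolts mid",ray(f,b,58).mean(0).round(1))
```

```text
[[520.0, 57.3, 98.0], [460.8, 58.8, 98.0], [516.2, -111.6, 98.0], [457.5, -110.2, 98.0], [488.6, 3.1, 98.0], [487.9, -57.4, 98.0]] [488.6 -26.4  98. ]
((488.4985046386719, -26.383995056152344), (169.0637664794922, 59.17166519165039), 88.7016830444336)
bar_up [485.5 -27.2  58. ]
bolts mid [485.7 -26.9  58. ]
```

```bash
python3 -c "
from workcell import job,telemetry
s=telemetry.state();print(s['time_s'],s['force'].round(1));print(job.job_done())"
```

```text
30.0 [ 0.9  0.  -0.7]
the job is handed in; nothing more can be done
None
```

I finished the stack and handed the job in at 30 s; the hand-in gave no verdict. The broad-face-up bar lies in the gap, and the other full-length bar lies crosswise over the middle.

**Last checks, from the top camera:**

| Item | Position (x, y) in mm | Against the gap |
|---|---|---|
| Middle of the gap, from the bolts | 486, -27 | – |
| Bar in the gap | about 486 to 488, -26 to -27 | within about 2 mm of the middle, in line within 0.5° |
| Crosswise bar | 489, -26 | about 3 mm off in x, square within about 1° |

- **Height and level:** I judged these by eye in the side view. The three tops look like one flat layer with the crosswise bar flat on it. The top camera also measured it 169 mm long, against 170, when placed at full height.
- **Short bar and gripper:** I did not go near the short bar, and it looks unmoved in the last pictures, though I did not measure it again. The gripper ended about 260 mm to the side, 150 mm up, with nothing in contact.

**What went wrong or disagreed:**
- **Missed first grasp:** the jaws shut over the top of the first bar's waist. The side and wrist views both put the fingertips about 32 mm above the reported TCP. I went that much lower, and both grasps then held at about 28 mm.
- **Tool tilt:** the tool drifted 2 to 3° out of level while carrying. Both bars settled flat when released.
- **Force while lowering:** the reading stayed near the bar's weight even after the arm stopped going down. I therefore judged contact from the stalled motion and the pictures.

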